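# Load a swing-out centrifuge rotor in balance

## Task

Get the swing-out rotor ready for a balanced spin. First, before loading any vial, hang the loose bucket in the empty bay of the rotor, with both of its pins fully down in their slots; then stand the four vials in the four buckets, one in each, the two amber vials opposite each other and the two white vials opposite each other. Keep the vials upright all the time and leave everything hanging straight and still.

Things in the scene. Friction and masses are not known exactly. Their poses are not given: they have to be found in the camera images.
- rotor: Dark metal four-place centrifuge rotor, 250 mm wide, fixed. Origin on the bench under its axis, z up. Bays at its own +x (empty), +y, -x, -y, centres 104 mm out. Each bay: two radial cheeks 8 mm thick, 71 mm apart, tops 62 mm up, each with a pin slot open at the top, 10 mm wide (mouth 22), bottom 42 mm up: a seated pin's axis is 46 mm up. Square hub reaches 39 mm out, 50 mm up; its knob 78 mm up.
- loose_bucket: Loose steel cup standing on the bench: 56 mm outside, 49 mm bore, 40 mm high, about 300 g, with two 8 mm trunnion pins in one line, 92 mm over the ends; either way round fits. Origin mid-way on the pin axis, 28 mm above the underside, 12 mm below the rim, 22 mm above the inner floor; z up, y along the pins. Grip it across, square to the pins.
- bucket_opposite: Steel bucket just like loose_bucket (same size, origin and axes), hanging by its pins in the rotor's -x (opposite the empty) bay, 104 mm from the rotor's axis. Its y (pins) runs across the bay. It swings about its pins with slight friction, hangs upright by itself (origin 46 mm, inner floor 24 mm, rim 58 mm above the bench) and stays on the rotor.
- bucket_left: Steel bucket just like loose_bucket (same size, origin and axes), hanging by its pins in the rotor's +y bay, 104 mm from the rotor's axis. Its y (pins) runs across the bay. It swings about its pins with slight friction, hangs upright by itself (origin 46 mm, inner floor 24 mm, rim 58 mm above the bench) and stays on the rotor.
- bucket_right: Steel bucket just like loose_bucket (same size, origin and axes), hanging by its pins in the rotor's -y bay, 104 mm from the rotor's axis. Its y (pins) runs across the bay. It swings about its pins with slight friction, hangs upright by itself (origin 46 mm, inner floor 24 mm, rim 58 mm above the bench) and stays on the rotor.
- amber_vial_1: One of two identical squat amber-brown vials with black screw caps, 33 mm in diameter, 58 mm tall (the top 12 mm is the cap, 24 mm wide, above a sloping shoulder that starts about 42 mm up), about 35 g. Stands upright on the bench; stays closed. Origin at the centre of its underside, z up.
- amber_vial_2: One of two identical squat amber-brown vials with black screw caps, 33 mm in diameter, 58 mm tall (the top 12 mm is the cap, 24 mm wide, above a sloping shoulder that starts about 42 mm up), about 35 g. Stands upright on the bench; stays closed. Origin at the centre of its underside, z up.
- white_vial_1: One of two identical taller white vials with black screw caps, 36 mm in diameter, 78 mm tall (the top 16 mm is the cap, 26 mm wide, above a sloping shoulder that starts about 58 mm up), about 56 g. Stands upright on the bench; stays closed. Origin at the centre of its underside, z up.
- white_vial_2: One of two identical taller white vials with black screw caps, 36 mm in diameter, 78 mm tall (the top 16 mm is the cap, 26 mm wide, above a sloping shoulder that starts about 58 mm up), about 56 g. Stands upright on the bench; stays closed. Origin at the centre of its underside, z up.
There are look-alikes about, which are no part of the job. Leave any purple look-alike of the amber_vial_1 alone.

How it is judged:
By the outcome, as a careful person would: the job done as asked, in the order asked, and still so for the second after the job is handed in, with the robot touching nothing.
It also fails if it takes over 136 s, if anything falls off the work surface, if the arm or the gripper's body presses on something with over 40 N, if the wrist force passes 120 N, or if a joint passes its speed limit or range.

## Robot

A 7-joint arm with a two-finger parallel gripper is mounted at the origin on a cart in front of the work surface, level with it; the furniture and walls round the work are solid. World frame = base frame: x ahead of the robot, y to its left, z up, the work surface at z = 0. Lengths are in m, angles in rad, forces in N, time in s.
With the tool pointing down it reaches from about 0.425 to 0.95 m from the base axis. Payload 4.7 kg.
Tool frame: the origin (TCP) lies midway between the tips of the shut fingers; the grasp point (between the pads) lies 19 mm behind it; z points along the fingers, y is the line along which they close (so a half turn about z gives the same grasp; the last joint's range is limited). The gripper opens to 87 mm and grips with 3 to 60 N. Pads are 19 mm wide; open, the fingers measure 117 mm over their backs; the gripper's body (75 mm by 190 mm) begins 51 mm behind the grasp point.
Start: joints at [1.177, 0.469, -0.049, 1.532, 0.024, 1.141, -0.082], TCP at [0.241, -0.631, 0.223] pointing down, gripper open.
Joint ranges: [-2.59, 2.59], [-0.33, 1.99], [-1.39, 1.29], [0.1, 2.45], [-1.04, 4.18], [0.21, 1.99], [-2.66, 2.66]. Speed limits (rad/s): [2.57, 2.57, 3.14, 3.14, 3.14, 3.14, 3.14].

## Interface

Orientations are given as a rotation vector (axis times angle).
In Python, from cell import read_state, get_image, finish_job gives the robot as it stands.
- The arm moves only by the tool play_rows, never from a script. Its argument "commands" is a list of rows, each a list of 2 entries, a list of its own where there are three numbers: the shift along the tool's x, y, z in m, then the turn, a rotation vector about the tool's x, y, z in degrees. A call has 1 to 5 rows; each row is the pose to reach, as a shift and turn from the pose commanded when the call began, along the tool's axes at that moment; what a row does not reach only later rows make up. A row lasts 1/10 s, in which the tool goes at most 50 mm and 8.59 degrees, less where a joint would pass 70% of its speed; a pose out of reach is approached as far as the arm can. A call with a gripper value outside its range is refused whole. "claw" is the finger opening in m, from 0 to 0.087, set as the call begins (left out, the last holds). The fingers move at their own pace and stop on an object; "squeeze" is the grip in N (left out, the last holds). Time passes only in rows, so rows that repeat a pose let the fingers close. It gives the time, the measured TCP pose, the force, the opening and the grip force at its end, in the units of the state.
- read_state(): the state, without advancing time (a new reading comes with each control period).
- get_image(name): name is "scene" or "top" or "wrist"; returns a dict with "pixels" (480x640x3 uint8, red, green, blue), "z_map" (480x640 float32, m along the optical axis (not along the pixel's ray), 0 where there is no reading), "camera_matrix" (3x3 intrinsics, pixels), "k1" (the pictures are not rectified: a ray, as slopes to the right and down, at radius r is drawn at 1 + k1 r^2 times it, then the intrinsics apply), "eye" and "rotation" of the camera in the world. Camera axes: x right, y down, z forward; pixel columns grow to the right and rows downward; lengths in m; the calibration is good to about 2 mm. A picture is of the moment at which its call begins.
- finish_job(): hands the job in; it is judged then, once.
The state is a dict: "t": time; "joints": joint angles; "qd": joint speeds; "effort": joint torques, N m; "ee_pos": TCP position; "ee_rot": TCP orientation; "wrist_force": force on the tool from outside, world axes, zero at the start; "wrist_torque": the same for the moment, N m; "gripper_width": finger opening in m; "finger_force": force on a finger pad.
Only numpy, scipy, OpenCV 4.12 (cv2) and the standard library are available. Lean on these libraries where they do the work, as an engineer would, in place of code of your own. Each camera call takes 0.05 s, during which the arm holds its last target. There are 200 camera calls.

## Working session

There is one attempt and no reset: what is moved stays moved. The work goes in short steps, Python scripts to look and compute and a tool call to move; the robot and the scene stay as the last step left them, time stands still between calls to the robot, and variables do not carry over. Pictures are saved under pics/ and viewed, at most 14 in all, crops included, and the job is handed in when it is done.

Besides the shell and the picture viewer there is one more tool, called after "Emit:" as name(argument=value, ...), one argument or row to a line, values as JSON. play_rows: Moves the arm, as the interface text tells. Its arguments: {"type":"object","properties":{"commands":{"type":"array"},"claw":{"type":"number"},"squeeze":{"type":"number"}},"required":["commands"]}

```bash
ls; mkdir -p pics; cat > h.py <<'E'
import numpy as np, cv2
from cell import read_state, get_image, finish_job
from scipy.spatial.transform import Rotation as R
def shot(name,fn=None):
    im=get_image(name); np.savez('/tmp/%s.npz'%name,**im)
    if fn: cv2.imwrite('pics/'+fn,im['pixels'][:,:,::-1])
    return im
def load(name): return dict(np.load('/tmp/%s.npz'%name))
def rays(im,uv):
    K=np.array(im['camera_matrix']);k1=float(im['k1'])
    uv=np.atleast_2d(uv).astype(float)
    d=np.c_[(uv[:,0]-K[0,2])/K[0,0],(uv[:,1]-K[1,2])/K[1,1]]
    s=d.copy()
    for _ in range(30): s=d/(1+k1*(s**2).sum(1))[:,None]
    return np.c_[s,np.ones(len(s))]
def rot(im):
    r=np.array(im['rotation']); return r if r.shape==(3,3) else R.from_rotvec(r).as_matrix()
def on_plane(im,uv,z):
    d=rays(im,uv)@rot(im).T; e=np.array(im['eye'])
    return e+d*((z-e[2])/d[:,2])[:,None]
def cloud(im):
    v,u=np.mgrid[0:480,0:640]; r=rays(im,np.c_[u.ravel(),v.ravel()])
    P=(r*im['z_map'].reshape(-1,1))@rot(im).T+np.array(im['eye'])
    P[im['z_map'].ravel()<=0]=np.nan
    return P.reshape(480,640,3)
E
python3 - <<'E'
from h import *
s=read_state(); print({k:np.round(v,3) for k,v in s.items()})
for n in ('top','scene'):
    im=shot(n,n+'0.png'); print(n,im['eye'],np.round(im['rotation'],3),im['camera_matrix'],im['k1'])
E
```

```text
pics
{'t': np.float64(0.0), 'joints': array([ 1.177,  0.469, -0.049,  1.534,  0.024,  1.141, -0.082]), 'qd': array([ 0.   ,  0.   ,  0.   , -0.   ,  0.001,  0.   ,  0.001]), 'effort': array([-1.0000e-03, -5.0798e+01, -8.1000e-02, -2.3615e+01, -6.1000e-02,
        3.8000e-02,  0.0000e+00]), 'ee_pos': array([ 0.241, -0.63 ,  0.221]), 'ee_rot': array([-3.088e+00, -5.690e-01,  1.000e-03]), 'wrist_force': array([0.154, 0.038, 0.156]), 'wrist_torque': array([ 0.01 , -0.005, -0.036]), 'finger_force': np.float64(0.0), 'gripper_width': np.float64(0.087)}
top [ 0.42877588 -0.02182259  1.48178238] [-2.186  2.177 -0.111] [[572.4692676    0.         327.18411007]
 [  0.         572.4692676  239.81269523]
 [  0.           0.           1.        ]] 0.06506695623031625
scene [-0.24075028  0.34808083  0.73369277] [-1.309  2.08  -1.026] [[565.84073128   0.         322.6507083 ]
 [  0.         565.84073128 242.6275476 ]
 [  0.           0.           1.        ]] 0.02977884787032583
```

View pics/top0.png

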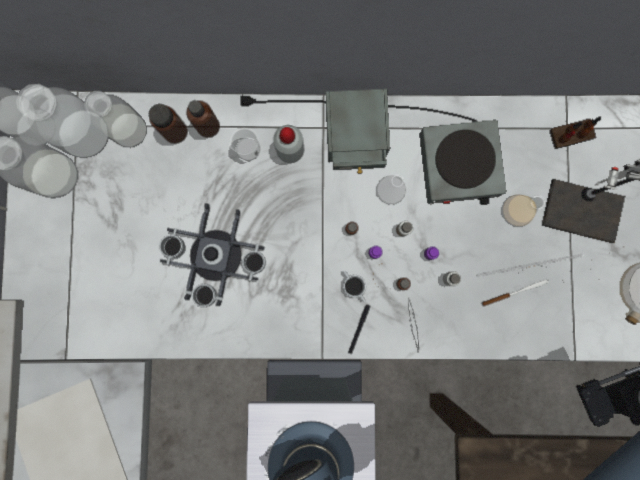

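View pics/scene0.png

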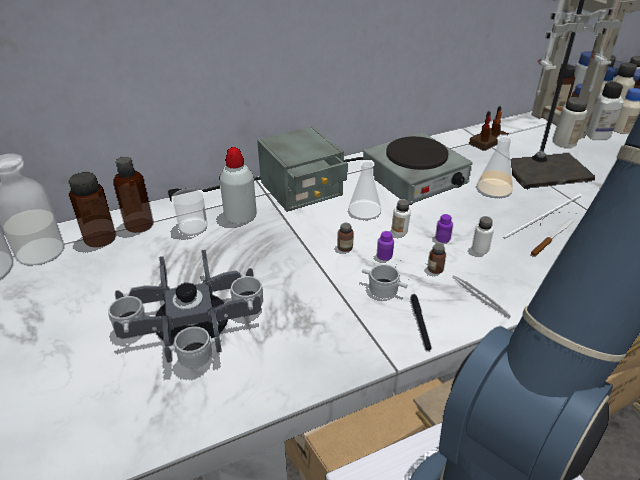

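The top view shows the rotor at about (214,255) with its empty bay facing up at about (222,215). The loose bucket is at (353,286), ambers at (351,229) and (403,284), whites at (404,229) and (452,279), and purple look-alikes at (376,253) and (431,254). I'll enlarge two crops next.

```bash
python3 - <<'E'
from h import *
im=load('top'); p=im['pixels'][:,:,::-1]
a=cv2.resize(p[195:315,150:280],None,fx=5,fy=5,interpolation=cv2.INTER_CUBIC)
b=cv2.resize(p[210:310,330:470],None,fx=5,fy=5,interpolation=cv2.INTER_CUBIC)
cv2.imwrite('pics/cr.png',a);cv2.imwrite('pics/cv.png',b)
E
```

```text
(no output)
```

View pics/cr.png

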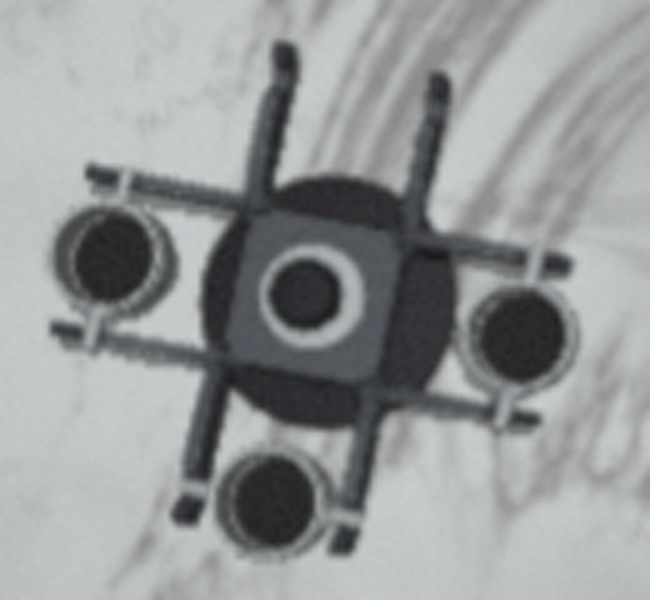

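View pics/cv.png

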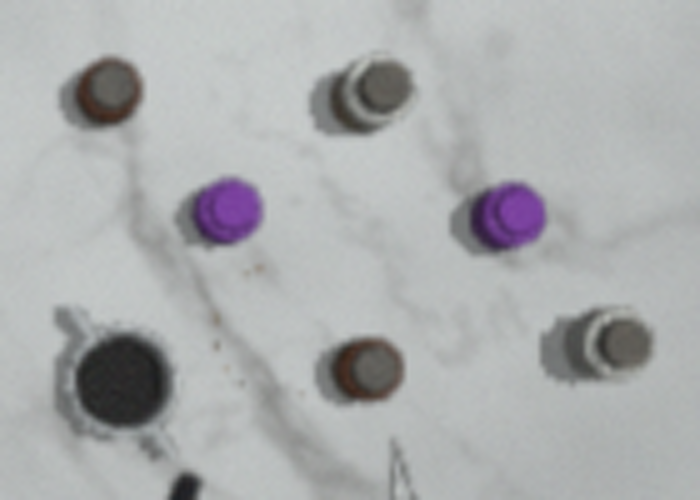

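The crops give these pixels. Rotor: rims at (115,260), (518,338) and (272,503), knob (305,294), empty-bay cheek tips (285,48) and (438,80). Loose bucket: rim (122,381), pins (68,320) to (165,452). Caps: ambers (115,90) and (376,369), whites (385,87) and (626,342).

```bash
python3 - <<'E'
from h import *
im=load('top'); C=cloud(im)
f=lambda p,o:((np.array(p)+.5)/5-.5+o)
A=np.array([150,195]);B=np.array([330,210])
for n,p,o,z in [('L',(115,260),A,.058),('R',(518,338),A,.058),('opp',(272,503),A,.058),('knob',(305,294),A,.078),('tipL',(285,48),A,.062),('tipR',(438,80),A,.062),('hub',(317,297),A,.05),
 ('loose',(122,381),B,.040),('pin1',(68,320),B,.032),('pin2',(165,452),B,.032),('a1',(115,90),B,.058),('a2',(376,369),B,.058),('w1',(385,87),B,.078),('w2',(626,342),B,.078)]:
    q=f(p,o); u,v=np.round(q).astype(int)
    print(n,q,on_plane(im,q,z)[0].round(4),'depth z',np.nanmedian(C[v-1:v+2,u-1:u+2,2]).round(4))
s=read_state(); print(R.from_rotvec(s['ee_rot']).as_matrix().round(3))
E
```

```text
L [172.6 246.6] [0.5376 0.3426 0.058 ] depth z 0.024
R [253.2 262.2] [0.4996 0.1435 0.058 ] depth z 0.026
opp [204.  295.2] [0.418  0.2627 0.058 ] depth z 0.0251
knob [210.6 253.4] [0.5198 0.2452 0.078 ] depth z 0.0784
tipL [206.6 204.2] [0.6435 0.2607 0.062 ] depth z 0.0587
tipR [237.2 210.6] [0.6279 0.1847 0.062 ] depth z 0.063
hub [213. 254.] [0.5201 0.2446 0.05  ] depth z 0.0792
loose [354.  285.8] [ 0.4423 -0.1078  0.04  ] depth z 0.0079
pin1 [343.2 273.6] [ 0.473 -0.081  0.032] depth z 0.002
pin2 [362.6 300. ] [ 0.4068 -0.13    0.032 ] depth z 0.0316
a1 [352.6 227.6] [ 0.5873 -0.1034  0.058 ] depth z 0.0576
a2 [404.8 283.4] [ 0.4486 -0.2328  0.058 ] depth z 0.0568
w1 [406.6 227. ] [ 0.5872 -0.2355  0.078 ] depth z 0.078
w2 [454.8 278. ] [ 0.4622 -0.3521  0.078 ] depth z 0.0794
[[ 0.934  0.357 -0.001]
 [ 0.357 -0.934  0.002]
 [-0.    -0.002 -1.   ]]
```

```bash
cat >> h.py <<'E'
def pose():
    s=read_state(); return np.array(s['ee_pos']),R.from_rotvec(s['ee_rot']).as_matrix(),s
def Rd(yaw):
    a=np.radians(yaw); c,s=np.cos(a),np.sin(a)
    return np.array([[-s,c,0],[c,s,0],[0,0,-1.]])
def go(x,y,z,yaw):
    p,M,s=pose(); sh=M.T@(np.array([x,y,z])-p)
    rv=np.degrees(R.from_matrix(M.T@Rd(yaw)).as_rotvec())
    print('t %.2f pos %s yaw %.1f | shift mm %s turn %s n %d'%(s['t'],p.round(4),np.degrees(np.arctan2(M[1,1],M[0,1])),(sh*1e3).round(1),rv.round(2),max(np.ceil(np.linalg.norm(sh)/.05),np.ceil(np.linalg.norm(rv)/8.59))))
E
python3 - <<'E'
from h import *
go(.4423,-.1078,.20,-53.5)
E
```

```text
t 0.10 pos [ 0.2407 -0.6301  0.2216] yaw -69.1 | shift mm [ 374.7 -415.9   22.3] turn [-1.000e-01 -1.000e-02 -1.559e+01] n 12
```

Emit:
play_rows(
  commands=[
    [[0.037,-0.042,0.002],[0,0,-2]],
    [[0.075,-0.083,0.004],[0,0,-3]],
    [[0.112,-0.125,0.006],[0,0,-4]],
    [[0.15,-0.166,0.008],[0,0,-6]],
    [[0.17,-0.19,0.01],[0,0,-7]],
  ],
  claw=0.087,
)

```text
t: 0.6
ee_pos: [0.3305, -0.3952, 0.2126]
ee_rot: [-3.048, -0.759, -0.0]
wrist_force: [0.9, 0.2, 0.4]
gripper_width: 0.0867
finger_force: 0.0
```

```bash
python3 - <<'E'
from h import *
go(.4423,-.1078,.20,-53.5)
E
```

```text
t 0.60 pos [ 0.3305 -0.3952  0.2126] yaw -62.0 | shift mm [ 233.4 -201.4   12.6] turn [-0.   -0.   -8.54] n 7
```

Emit:
play_rows(
  commands=[
    [[0.035,-0.03,0.002],[0,0,-2]],
    [[0.07,-0.06,0.004],[0,0,-4]],
    [[0.105,-0.09,0.006],[0,0,-6]],
    [[0.14,-0.12,0.008],[0,0,-8]],
    [[0.17,-0.147,0.01],[0,0,-8.5]],
  ],
)

```text
t: 1.1
ee_pos: [0.4119, -0.1854, 0.2027]
ee_rot: [-2.983, -0.984, -0.0]
wrist_force: [0.5, -1.0, 0.7]
gripper_width: 0.0869
finger_force: 0.0
```

```bash
python3 - <<'E'
from h import *
go(.4423,-.1078,.20,-53.5)
E
```

```text
t 1.10 pos [ 0.4119 -0.1854  0.2027] yaw -53.5 | shift mm [ 70.6 -44.3   2.7] turn [ 0.   -0.01  0.01] n 2
```

Emit:
play_rows(
  commands=[
    [[0.035,-0.022,0],[0,0,0]],
    [[0.07,-0.044,0],[0,0,0]],
    [[0.07,-0.044,0],[0,0,0]],
    [[0.07,-0.044,0],[0,0,0]],
  ],
)

```text
t: 1.5
ee_pos: [0.4417, -0.1101, 0.2026]
ee_rot: [-2.983, -0.985, 0.001]
wrist_force: [-0.2, -0.3, 0.5]
gripper_width: 0.0872
finger_force: 0.0
```

```bash
python3 - <<'E'
from h import *
go(.4423,-.1078,.20,-53.5)
im=shot('wrist','w1.png'); print(im['eye'],rot(im).round(3))
go(.4423,-.1078,.20,-53.5)
E
```

```text
t 1.50 pos [ 0.4417 -0.1101  0.2026] yaw -53.5 | shift mm [ 1.9 -1.5  2.6] turn [-0.02  0.03  0.04] n 1
[ 0.5075163  -0.06280678  0.3651639 ] [[ 0.597 -0.767 -0.237]
 [-0.803 -0.57  -0.176]
 [-0.     0.295 -0.955]]
t 1.55 pos [ 0.4413 -0.1113  0.2025] yaw -53.6 | shift mm [ 2.9 -2.3  2.5] turn [-0.01  0.05 -0.1 ] n 1
```

View pics/w1.png

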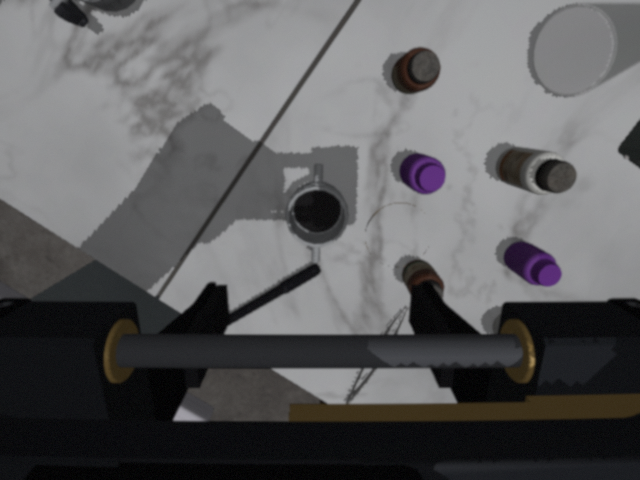

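The wrist view shows the loose bucket's rim centred near (316,211), with pins at (319,172) and (314,255). They lie nearly square to the closing line. I'll refine this with the depth cloud.

```bash
cat >> h.py <<'E'
def fitc(P):
    A=np.c_[2*P[:,:2],np.ones(len(P))]; 
    for _ in range(4):
        s=np.linalg.lstsq(A,(P[:,:2]**2).sum(1),rcond=None)[0]; r=np.sqrt(s[2]+s[0]**2+s[1]**2)
        e=np.abs(np.hypot(*(P[:,:2]-s[:2]).T)-r); k=e<max(2.5*np.median(e),.0008); P,A=P[k],A[k]
    return s[:2],r,len(P)
def near(C,c,rad,z0,z1):
    P=C.reshape(-1,3); P=P[~np.isnan(P[:,0])]
    d=np.hypot(P[:,0]-c[0],P[:,1]-c[1]); return P[(d<rad)&(P[:,2]>z0)&(P[:,2]<z1)]
E
python3 - <<'E'
from h import *
for n in('wrist','top'):
    im=load(n); C=cloud(im); 
    for c in [(.4423,-.1078)]:
        P=near(C,c,.034,.033,.050); print(n,'rim',fitc(P),P[:,2].mean(), P[:,:2].min(0),P[:,:2].max(0))
        Q=near(C,c,.06,.018,.036); d=Q[:,:2]-fitc(P)[0]; r=np.hypot(*d.T); Q=Q[(r>.032)&(r<.05)];d=Q[:,:2]-fitc(P)[0]
        if len(Q):
            s=d@np.array([np.cos(np.radians(36)),np.sin(np.radians(36))])
            for m in (s>0,s<0): print(len(Q[m]),Q[m].mean(0))
            print('ang',np.degrees(np.arctan2(*(Q[s>0].mean(0)-Q[s<0].mean(0))[1::-1])))
        if n=='wrist': print(on_plane(im,(316,211),.04),on_plane(im,[(319,172),(314,255)],.032))
E
```

```text
wrist rim (array([ 0.44409745, -0.10696205]), np.float64(0.026039601350380664), 825) 0.03863349898848587 [ 0.41597519 -0.13473075] [ 0.47157882 -0.07904544]
131 [ 0.47605793 -0.08505924  0.03138001]
123 [ 0.41201226 -0.1290217   0.03134097]
ang 34.466621351238445
[[ 0.44767337 -0.1040832   0.04      ]] [[ 0.47611123 -0.08626472  0.032     ]
 [ 0.4109398  -0.128839    0.032     ]]
top rim (array([ 0.44307802, -0.10831585]), np.float64(0.026522305894181815), 93) 0.039674680578312325 [ 0.41432191 -0.13594276] [ 0.46954459 -0.08046197]
15 [ 0.47490025 -0.08700136  0.03034727]
14 [ 0.4105766  -0.13109518  0.03270398]
ang 34.43061459845929
```

```bash
python3 - <<'E'
from h import *
go(.4438,-.1074,.010,-55.5)
for n in ['top']:
    C=cloud(load(n))
    for nm,c in dict(L=(.5376,.3426),R=(.4996,.1435),opp=(.418,.2627)).items():
        P=near(C,c,.033,.052,.064); print(n,nm,fitc(P),P[:,2].mean())
E
```

```text
t 1.55 pos [ 0.4413 -0.1113  0.2025] yaw -53.6 | shift mm [  4.5  -1.7 192.5] turn [-0.01  0.05  1.9 ] n 4
top L (array([0.54047416, 0.34735423]), np.float64(0.02606271764511547), 94) 0.0573506109686451
top R (array([0.50150843, 0.14229805]), np.float64(0.026373522622289744), 85) 0.057559214023950575
top opp (array([0.41830956, 0.26529243]), np.float64(0.0270438729433393), 77) 0.0576443358079246
```

Emit:
play_rows(
  commands=[
    [[0.0045,-0.002,0.045],[0,0,1]],
    [[0.0045,-0.002,0.09],[0,0,2]],
    [[0.0045,-0.002,0.135],[0,0,2]],
    [[0.0045,-0.002,0.175],[0,0,2]],
    [[0.0045,-0.002,0.18],[0,0,2]],
  ],
)

```text
t: 2.05
ee_pos: [0.44, -0.1077, 0.019]
ee_rot: [-2.998, -0.924, 0.014]
wrist_force: [-0.8, -0.3, -0.9]
gripper_width: 0.0869
finger_force: 0.0
```

```bash
python3 - <<'E'
from h import *
go(.4438,-.1074,.010,-55.5)
E
```

```text
t 2.05 pos [ 0.44   -0.1077  0.019 ] yaw -55.7 | shift mm [3.4 2.  8.9] turn [-0.38  0.42 -0.24] n 1
```

Emit:
play_rows(
  commands=[
    [[0.003,0.001,0.009],[0,0,0]],
    [[0.003,0.001,0.009],[0,0,0]],
  ],
)

```text
t: 2.25
ee_pos: [0.4485, -0.1064, 0.0145]
ee_rot: [3.001, 0.927, 0.003]
wrist_force: [0.3, -0.3, -0.3]
gripper_width: 0.0873
finger_force: 0.0
```

Emit:
play_rows(
  commands=[
    [[0,0,0],[0,0,0]],
    [[0,0,0],[0,0,0]],
    [[0,0,0],[0,0,0]],
    [[0,0,0],[0,0,0]],
    [[0,0,0],[0,0,0]],
  ],
  claw=0.045,
  squeeze=35,
)

```text
t: 2.75
ee_pos: [0.4471, -0.1054, 0.0142]
ee_rot: [-3.001, -0.929, -0.0]
wrist_force: [-0.2, 2.4, 2.8]
gripper_width: 0.0552
finger_force: 1.6
```

Emit:
play_rows(
  commands=[
    [[0,0,0],[0,0,0]],
    [[0,0,0],[0,0,0]],
    [[0,0,0],[0,0,0]],
  ],
)

```text
t: 3.05
ee_pos: [0.4471, -0.1054, 0.0141]
ee_rot: [-3.001, -0.929, 0.001]
wrist_force: [-2.5, 1.4, 6.4]
gripper_width: 0.0544
finger_force: 35.0
```

```bash
python3 - <<'E'
from h import *
go(.6231,.2251,.16,-10.9)
p,M,s=pose(); print(s['gripper_width'],s['finger_force'],s['wrist_force'].round(2) if hasattr(s['wrist_force'],'round') else s['wrist_force'])
E
```

```text
t 3.05 pos [ 0.4471 -0.1054  0.0141] yaw -55.6 | shift mm [ 331.9 -173.2 -145.9] turn [-2.000e-02  1.000e-02 -4.469e+01] n 9
0.05440715748580909 34.99933218679871 [-2.49  1.36  6.38]
```

Emit:
play_rows(
  commands=[
    [[0,0,-0.03],[0,0,0]],
    [[0,0,-0.07],[0,0,0]],
    [[0,0,-0.11],[0,0,0]],
    [[0.02,-0.01,-0.14],[0,0,-5]],
    [[0.056,-0.029,-0.146],[0,0,-11]],
  ],
)

```text
t: 3.55
ee_pos: [0.4784, -0.0529, 0.1628]
ee_rot: [2.895, 1.206, 0.006]
wrist_force: [1.2, -0.7, -2.7]
gripper_width: 0.0546
finger_force: 35.0
```

Emit:
play_rows(
  commands=[
    [[0.04,-0.012,0],[0,0,-7]],
    [[0.08,-0.024,0],[0,0,-13]],
    [[0.12,-0.036,0],[0,0,-20]],
    [[0.16,-0.048,0],[0,0,-26]],
    [[0.2,-0.06,0],[0,0,-33]],
  ],
)

```text
t: 4.05
ee_pos: [0.5749, 0.1352, 0.1588]
ee_rot: [-2.43, -1.991, 0.002]
wrist_force: [0.5, 0.1, -3.0]
gripper_width: 0.0542
finger_force: 35.0
```

```bash
python3 - <<'E'
from h import *
go(.6231,.2251,.16,-10.9)
E
```

```text
t 4.05 pos [0.5749 0.1352 0.1588] yaw -11.3 | shift mm [97.6 29.6 -1.3] turn [-0.06  0.07 -0.44] n 3
```

Emit:
play_rows(
  commands=[
    [[0.034,0.01,0],[0,0,0]],
    [[0.068,0.02,0],[0,0,0]],
    [[0.101,0.03,0],[0,0,0]],
    [[0.101,0.03,0],[0,0,0]],
    [[0.101,0.03,0],[0,0,0]],
  ],
)

```text
t: 4.55
ee_pos: [0.6237, 0.2276, 0.1583]
ee_rot: [-2.432, -1.987, 0.004]
wrist_force: [-0.4, -0.3, -3.0]
gripper_width: 0.054
finger_force: 35.0
```

```bash
python3 - <<'E'
from h import *
im=shot('wrist','w2.png'); shot('top'); shot('scene')
go(.6231,.2251,.16,-10.9)
E
```

```text
t 4.70 pos [0.6242 0.2254 0.1591] yaw -11.7 | shift mm [-0.5 -1.  -0.9] turn [-0.04  0.12 -0.79] n 1
```

View pics/w2.png

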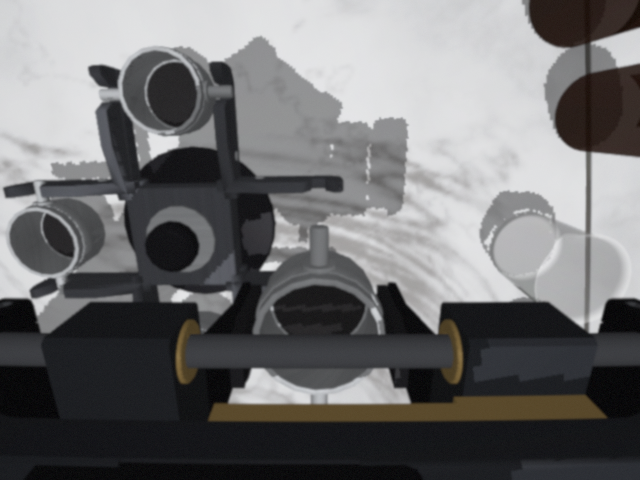

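The wrist view shows the held bucket with pins at (319,240) and (320,398). The rotor is behind it: +y bucket at (165,90), opposite bucket at (55,240), outer end of the upper empty-bay cheek at (340,184). I'll measure the held bucket relative to the rotor within this one image.

```bash
python3 - <<'E'
from h import *
im=load('wrist'); C=cloud(im); print(im['eye'])
P=near(C,(.6235,.223),.04,.178,.195); z=P[:,2]; print('held rim',fitc(P),z.mean(),len(P))
rc=fitc(P)[0]
Q=near(C,rc,.052,.160,.182); d=Q[:,:2]-rc; r=np.hypot(*d.T)
a=np.radians(79); t=d@[np.cos(a),np.sin(a)]; 
for m in ((r>.031)&(t>0),(r>.031)&(t<0)):
    q=Q[m]; print('pin',len(q), q.mean(0) if len(q) else '', t[m].max() if t[m].max()>0 else t[m].min() if len(q) else '')
    if len(q)>20:
        # pin axis lateral in rotor x
        print(' lateral', (d[m]@[np.sin(a),-np.cos(a)]).mean(), q[:,2].max())
for nm,c in dict(L=(.5405,.3474),opp=(.4183,.2653)).items():
    P=near(C,c,.033,.052,.064); print(nm,fitc(P) if len(P)>10 else len(P),P[:,2].mean())
P=near(C,(.63,.27),.06,.057,.067); print('cheek', len(P)); 
o=np.array([.521,.2448]); a=np.radians(-10.9); ex=np.array([np.cos(a),np.sin(a)]); ey=np.array([-np.sin(a),np.cos(a)])
P=near(C,o,.135,.057,.066); X=(P[:,:2]-o)@ex; Y=(P[:,:2]-o)@ey
for nm,m in (('emp+',(X>.05)&(Y>.02)&(Y<.06)),('emp-',(X>.05)&(Y<-.02)&(Y>-.06)),('L+',(Y>.05)&(X>.02)&(X<.06)),('L-',(Y>.05)&(X<-.033)&(X>-.06))):
    print(nm,m.sum(),X[m].mean() if m.any() else '',Y[m].mean() if m.any() else '',np.percentile(X[m],[1,99]) if m.any() else '', np.percentile(Y[m],[1,99]) if m.any() else '')
    if m.sum()>30: 
        k=np.polyfit(X[m],Y[m],1) if 'emp' in nm else np.polyfit(Y[m],X[m],1); print('  slope deg',np.degrees(k[0]),'at .104:',np.polyval(k,.104))
E
```

```text
[0.64090373 0.30626171 0.3207824 ]
held rim (array([0.62371863, 0.22397344]), np.float64(0.026511130196550305), 2749) 0.18376105672042709 4808
pin 1492 [0.62883627 0.24822548 0.17329224] 0.04529783395910435
 lateral 0.0003961054843414595 0.18199904033501926
pin 145 [0.61608304 0.18606057 0.1758313 ] -0.04209506086441868
 lateral -0.00026118001538375424 0.17751027280526904
L (array([0.54200431, 0.3487789 ]), np.float64(0.02614102200159949), 1609) 0.056995269064431975
opp (array([0.42102715, 0.26641826]), np.float64(0.026192502236226916), 1412) 0.05660781698277297
cheek 955
emp+ 937 0.08176334631452352 0.04213908057655582 [0.0510919  0.12098065] [0.03793691 0.0459371 ]
  slope deg 0.3604580104545385 at .104: 0.042278975347422906
emp- 31 0.06133546212655179 -0.03391724380287899 [0.05272059 0.06391831] [-0.03731637 -0.03207323]
  slope deg -4.794781490959437 at .104: -0.037487613876459006
L+ 1419 0.03703499870968244 0.08938589115832625 [0.02056939 0.0439033 ] [0.05273314 0.1237058 ]
  slope deg -7.187644756676949 at .104: 0.035201687012345696
L- 1212 -0.03846038558936893 0.0850088370355495 [-0.04347502 -0.03477838] [0.05223944 0.12231885]
  slope deg 0.12379746270096693 at .104: -0.038419351890050746
```

Emit:
play_rows(
  commands=[
    [[0.0036,0.0007,0.03],[0,0,-0.7]],
    [[0.0036,0.0007,0.06],[0,0,-0.7]],
    [[0.0036,0.0007,0.08],[0,0,-0.7]],
    [[0.0036,0.0007,0.095],[0,0,-0.7]],
    [[0.0036,0.0007,0.095],[0,0,-0.7]],
  ],
)

```text
t: 5.2
ee_pos: [0.6246, 0.2287, 0.0626]
ee_rot: [-2.423, -1.999, 0.007]
wrist_force: [-0.3, -0.1, -3.0]
gripper_width: 0.0542
finger_force: 35.0
```

```bash
python3 - <<'E'
from h import *
im=shot('wrist','w3.png')
C=cloud(im); print(im['eye'],pose()[0])
P=near(C,(.6245,.2265),.04,.083,.098); print('rim',fitc(P),P[:,2].mean())
for nm,c in dict(L=(.5415,.3484),opp=(.4193,.2663)).items():
    P=near(C,c,.033,.052,.064); print(nm,fitc(P) if len(P)>10 else len(P),P[:,2].mean())
E
```

```text
[0.64132273 0.30766096 0.22496544] [0.62566164 0.2295785  0.0642771 ]
rim (array([0.62468295, 0.22489377]), np.float64(0.0264348690418635), 2719) 0.088243638156971
L (array([0.5423609 , 0.34860267]), np.float64(0.026173704185876688), 4374) 0.05674267478429307
opp 0 nan<stdin>:6: RuntimeWarning: Mean of empty slice.
  ret = ret.dtype.type(ret / rcount)
```

View pics/w3.png

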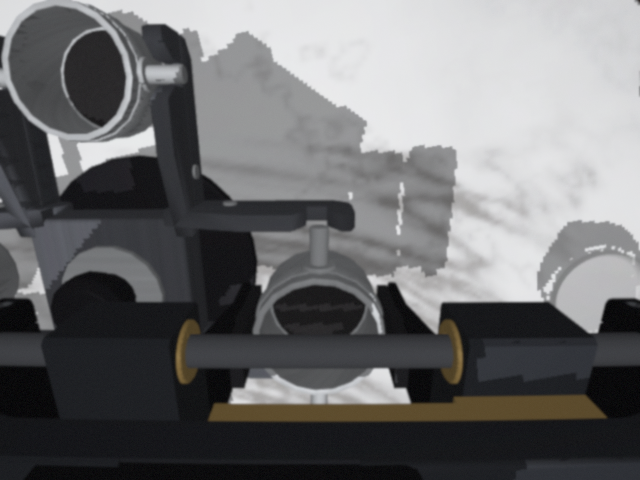

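The bucket's pin at (318,240) lines up with the cheek slot at about (318,213). The bucket is 2 mm short along the pin axis and within 0.5 mm across it.

Emit:
play_rows(
  commands=[
    [[0.002,0.0002,0.006],[0,0,0]],
    [[0.002,0.0002,0.012],[0,0,0]],
    [[0.002,0.0002,0.018],[0,0,0]],
    [[0.002,0.0002,0.023],[0,0,0]],
    [[0.002,0.0002,0.026],[0,0,0]],
  ],
)

```text
t: 5.75
ee_pos: [0.6256, 0.2329, 0.0384]
ee_rot: [-2.421, -2.0, 0.002]
wrist_force: [-2.8, 0.1, -0.0]
gripper_width: 0.0545
finger_force: 35.0
```

Emit:
play_rows(
  commands=[
    [[0,0,0.002],[0,0,0]],
    [[0,0,0.004],[0,0,0]],
    [[0,0,0.004],[0,0,0]],
  ],
)

```text
t: 6.05
ee_pos: [0.6255, 0.2332, 0.0344]
ee_rot: [-2.421, -2.001, 0.001]
wrist_force: [-3.5, 2.0, -3.6]
gripper_width: 0.0539
finger_force: 35.0
```

```bash
python3 - <<'E'
from h import *
im=shot('wrist','w4.png')
C=cloud(im); s=pose()[2]; print(im['eye'],s['ee_pos'],s['wrist_force'])
P=near(C,(.6252,.227),.033,.045,.075); print('rim',fitc(P),P[:,2].mean(), np.percentile(P[:,2],[5,50,95,99]))
P=near(C,(.5424,.3486),.033,.052,.064); print('L',fitc(P),P[:,2].mean(), np.percentile(P[:,2],[5,50,95,99]))
E
```

```text
[0.64166656 0.31181375 0.19702148] [0.62552759 0.23320547 0.03439225] [-3.32178925  1.68753553 -3.95531081]
rim (array([0.62556768, 0.23004125]), np.float64(0.02675226034679158), 3942) 0.05676592364822576 [0.04774323 0.05765542 0.06257532 0.07291527]
L (array([0.54317975, 0.3482495 ]), np.float64(0.025584945037256345), 2818) 0.056568115379129896 [0.05241358 0.05747549 0.05927929 0.05977355]
```

Emit:
play_rows(
  commands=[
    [[0,-0.0007,0.001],[0,0,0]],
    [[-0.001,-0.0007,0.002],[0,0,0]],
    [[-0.001,-0.0007,0.003],[0,0,0]],
    [[-0.001,-0.0007,0.003],[0,0,0]],
  ],
)

```text
t: 6.5
ee_pos: [0.6254, 0.2324, 0.0322]
ee_rot: [-2.422, -2.001, -0.001]
wrist_force: [-3.6, 2.6, 0.3]
gripper_width: 0.0542
finger_force: 35.0
```

Emit:
play_rows(
  commands=[
    [[0,0,0],[0,0,0]],
    [[0,0,0],[0,0,0]],
    [[0,0,0],[0,0,0]],
    [[0,0,0],[0,0,0]],
    [[0,0,0],[0,0,0]],
  ],
  claw=0.072,
)

```text
t: 7.0
ee_pos: [0.6262, 0.2313, 0.032]
ee_rot: [2.422, 1.999, 0.001]
wrist_force: [-0.4, 0.4, 0.1]
gripper_width: 0.0715
finger_force: 0.0
```

Emit:
play_rows(
  commands=[
    [[0,0,-0.02],[0,0,0]],
    [[0,0,-0.05],[0,0,0]],
    [[0,0,-0.09],[0,0,0]],
    [[0,0,-0.13],[0,0,0]],
    [[-0.03,0,-0.15],[0,0,0]],
  ],
)

```text
t: 7.5
ee_pos: [0.6208, 0.2081, 0.1865]
ee_rot: [-2.415, -2.008, -0.014]
wrist_force: [0.1, 0.7, 0.2]
gripper_width: 0.0719
finger_force: 0.0
```

```bash
python3 - <<'E'
from h import *
im=shot('top'); 
C=cloud(im); s=pose()[2]; print(s['t'],s['ee_pos'],s['wrist_force'])
im=shot('wrist','w5.png'); C=cloud(im)
c=(.6252,.227)
for nm,c in dict(L=(.5424,.3486),E=(.6252,.228)).items():
    P=near(C,c,.030,.05,.07); print(nm,len(P),fitc(P),P[:,2].mean(), np.percentile(P[:,2],[5,50,95,99]))
go(.5873,-.1034,.15,-90)
E
```

```text
7.55 [0.62230575 0.19895625 0.18804462] [ 0.55191184 -4.42028115  0.68445161]
L 1854 (array([0.54211427, 0.34832074]), np.float64(0.026350442654763145), 1431) 0.056016912908046786 [0.05076064 0.05738075 0.05935319 0.05993519]
E 1156 (array([0.62471957, 0.22820183]), np.float64(0.026170475972633382), 1090) 0.05642869345352686 [0.05082626 0.0577255  0.05943637 0.05991379]
t 7.60 pos [0.6225 0.199  0.1856] yaw -11.2 | shift mm [-303.5   23.8   35.8] turn [ 0.35 -0.27 78.83] n 10
```

View pics/w5.png

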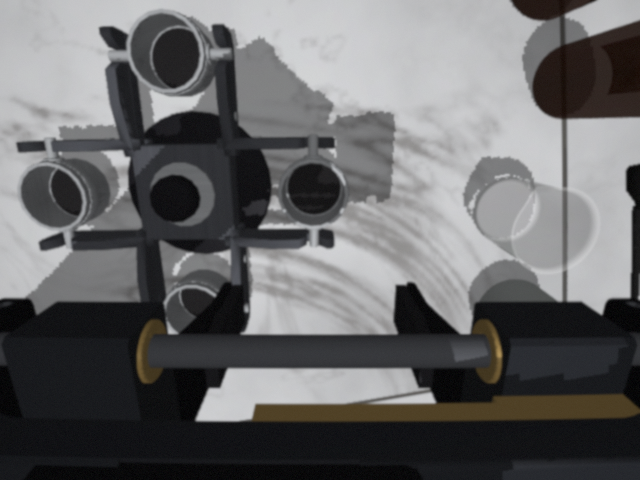

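The bucket is seated: its rim height matches the neighbour (57.7 vs 57.4 mm) and its pins sit in both slots at (313,142) and (320,240). The vials are next.

```bash
python3 - <<'E'
from h import *
C=cloud(load('top'))
for nm,c,z in [('a1',(.5873,-.1034),.058),('a2',(.4486,-.2328),.058),('w1',(.5872,-.2355),.078),('w2',(.4622,-.3521),.078)]:
    P=near(C,c,.025,z-.006,z+.006); print(nm,len(P),P.mean(0).round(4) if len(P) else '', (P.min(0)+P.max(0))/2 if len(P) else '')
for nm,c in dict(L=(.5405,.3474),R=(.5015,.1423),opp=(.4183,.2653),E=(.6236,.2262)).items():
    P=near(C,c,.033,.052,.064); print(nm,fitc(P) if len(P)>9 else len(P))
go(.588,-.104,.13,-11)
E
```

```text
a1 63 [ 0.5901 -0.1024  0.0579] [ 0.58996458 -0.10196159  0.05812375]
a2 67 [ 0.4492 -0.2325  0.0584] [ 0.44962995 -0.23218063  0.05788045]
w1 78 [ 0.5884 -0.2363  0.0782] [ 0.58838953 -0.23704544  0.07787559]
w2 83 [ 0.4624 -0.3512  0.0785] [ 0.46220857 -0.35041966  0.07770715]
L (array([0.54024791, 0.34752612]), np.float64(0.02618262707143941), 77)
R 0
opp (array([0.41840321, 0.26534234]), np.float64(0.026796441301717384), 81)
E 0
t 7.60 pos [0.6225 0.199  0.1856] yaw -11.2 | shift mm [-303.9   24.5   55.8] turn [ 0.41  0.01 -0.17] n 7
```

Emit:
play_rows(
  commands=[
    [[-0.045,0.004,0],[0,0,0]],
    [[-0.09,0.008,0],[0,0,0]],
    [[-0.135,0.012,0],[0,0,0]],
    [[-0.18,0.016,0],[0,0,0]],
    [[-0.225,0.02,0],[0,0,0]],
  ],
  claw=0.05,
)

```text
t: 8.1
ee_pos: [0.5964, -0.024, 0.181]
ee_rot: [-2.422, -2.0, 0.001]
wrist_force: [1.4, -1.1, 0.5]
gripper_width: 0.0509
finger_force: 0.0
```

Emit:
play_rows(
  commands=[
    [[-0.04,0.003,0],[0,0,0]],
    [[-0.075,0.006,0],[0,0,0]],
    [[-0.075,0.006,0],[0,0,0]],
    [[-0.075,0.006,0],[0,0,0]],
    [[-0.075,0.006,0],[0,0,0]],
  ],
  claw=0.05,
)

```text
t: 8.6
ee_pos: [0.5888, -0.0954, 0.1815]
ee_rot: [-2.419, -2.002, -0.001]
wrist_force: [0.1, 0.8, -0.8]
gripper_width: 0.0501
finger_force: 0.0
```

```bash
cat >> h.py <<'E'
def cap(C,c,h,r=.025):
    P=near(C,c,r,h-.004,h+.005)
    if len(P)<10: print('cap',len(P)); return np.array(c)
    # bounding circle of the flat top
    q=cv2.minEnclosingCircle(((P[:,:2]-P[:,:2].mean(0))*1e4).astype(np.float32)); c2=np.array(q[0])/1e4+P[:,:2].mean(0)
    print('cap n %d mean %s med-z %.4f circ %s r %.4f'%(len(P),P[:,:2].mean(0).round(4),np.median(P[:,2]),c2.round(4),q[1]/1e4)); return P[:,:2].mean(0)
E
python3 - <<'E'
from h import *
im=shot('wrist'); C=cloud(im); print(im['eye'])
c=cap(C,(.590,-.102),.058); go(c[0],c[1],.048,-11)
E
```

```text
[ 0.60461527 -0.01694451  0.34416759]
cap n 616 mean [ 0.5912 -0.1001] med-z 0.0578 circ [ 0.5911 -0.1008] r 0.0116
t 8.65 pos [ 0.5888 -0.0951  0.1816] yaw -10.7 | shift mm [ -4.6   3.3 133.6] turn [-0.02 -0.05  0.27] n 3
```

Emit:
play_rows(
  commands=[
    [[-0.005,0.003,0.04],[0,0,0]],
    [[-0.005,0.003,0.08],[0,0,0]],
    [[-0.005,0.003,0.115],[0,0,0]],
    [[-0.005,0.003,0.134],[0,0,0]],
    [[-0.005,0.003,0.134],[0,0,0]],
  ],
)

```text
t: 9.15
ee_pos: [0.5886, -0.1007, 0.0448]
ee_rot: [-2.416, -2.001, 0.006]
wrist_force: [-0.3, 0.4, -0.1]
gripper_width: 0.0497
finger_force: 0.0
```

Emit:
play_rows(
  commands=[
    [[0,0,0],[0,0,0]],
    [[0,0,0],[0,0,0]],
    [[0,0,0],[0,0,0]],
    [[0,0,0],[0,0,0]],
    [[0,0,0],[0,0,0]],
  ],
  claw=0.015,
  squeeze=12,
)

```text
t: 9.65
ee_pos: [0.5912, -0.1028, 0.0487]
ee_rot: [2.422, 1.999, 0.001]
wrist_force: [-0.1, 0.2, 3.6]
gripper_width: 0.0219
finger_force: 12.0
```

```bash
python3 - <<'E'
from h import *
s=pose()[2]; print(s['gripper_width'],s['finger_force'],s['wrist_force'])
go(.6245,.228,.15,-11)
E
```

```text
0.021912646607028186 11.999387237956398 [-0.11487857  0.21359839  3.62790487]
t 9.65 pos [ 0.5912 -0.1028  0.0487] yaw -10.9 | shift mm [ 331.1  -29.7 -101.4] turn [0.08 0.01 0.09] n 7
```

Emit:
play_rows(
  commands=[
    [[0,0,-0.03],[0,0,0]],
    [[0,0,-0.07],[0,0,0]],
    [[0.025,-0.002,-0.098],[0,0,0]],
    [[0.065,-0.006,-0.101],[0,0,0]],
    [[0.105,-0.01,-0.101],[0,0,0]],
  ],
)

```text
t: 10.15
ee_pos: [0.6018, 0.0026, 0.1508]
ee_rot: [2.423, 1.995, 0.004]
wrist_force: [0.7, 1.1, -0.5]
gripper_width: 0.0221
finger_force: 11.8
```

Emit:
play_rows(
  commands=[
    [[0.045,-0.004,0],[0,0,0]],
    [[0.09,-0.008,0],[0,0,0]],
    [[0.135,-0.012,0],[0,0,0]],
    [[0.18,-0.016,0],[0,0,0]],
    [[0.205,-0.018,0],[0,0,0]],
  ],
)

```text
t: 10.65
ee_pos: [0.621, 0.2123, 0.1493]
ee_rot: [-2.416, -2.005, -0.003]
wrist_force: [-1.1, 0.3, 0.1]
gripper_width: 0.022
finger_force: 11.8
```

Emit:
play_rows(
  commands=[
    [[0.021,-0.002,0],[0,0,0]],
    [[0.021,-0.002,0],[0,0,0]],
    [[0.021,-0.002,0],[0,0,0]],
    [[0.021,-0.002,0],[0,0,0]],
    [[0.021,-0.002,0],[0,0,0]],
  ],
)

```text
t: 11.15
ee_pos: [0.6243, 0.2258, 0.1487]
ee_rot: [2.424, 1.997, -0.001]
wrist_force: [-0.1, 0.8, -0.1]
gripper_width: 0.0219
finger_force: 11.8
```

```bash
python3 - <<'E'
from h import *
im=shot('wrist','w6.png'); C=cloud(im); print(im['eye'])
go(.6245,.228,.15,-11)
L=near(C,(.5424,.3486),.033,.052,.064); print('L',fitc(L)); 
p=pose()[0]; P=near(C,p[:2],.025,p[2]-.05,p[2]-.012); print('vial',len(P),P.min(0),P.max(0),fitc(P))
E
```

```text
[0.64044059 0.30463767 0.31127013]
t 11.20 pos [0.6242 0.2261 0.1488] yaw -11.0 | shift mm [ 1.9 -0.1 -1.2] turn [ 0.02  0.05 -0.03] n 1
L (array([0.54203461, 0.34866109]), np.float64(0.026176168274200797), 1693)
vial 1052 [0.60780287 0.22842313 0.10211346] [0.6410167  0.24461286 0.13675209] (array([0.62466248, 0.22782224]), np.float64(0.016355537841666306), 1040)
```

View pics/w6.png

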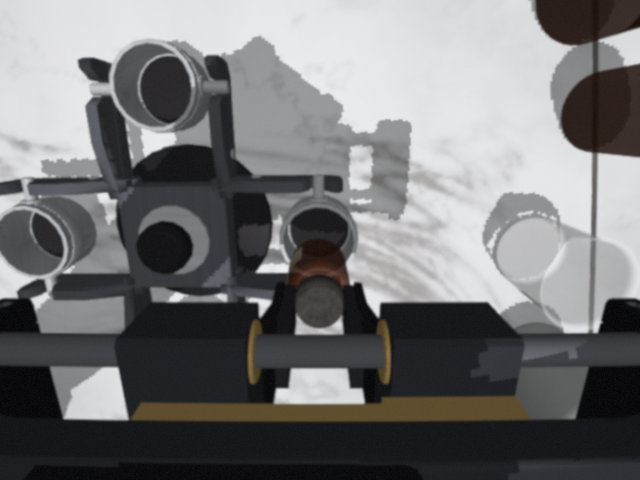

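The wrist view shows the amber vial upright in the fingers at about (319,280), above the bucket at (318,230). The fitted vial axis is within 1 mm of the bay centre, so I can lower.

Emit:
play_rows(
  commands=[
    [[0.0002,0,0.02],[0,0,0]],
    [[0.0002,0,0.04],[0,0,0]],
    [[0.0002,0,0.058],[0,0,0]],
    [[0.0002,0,0.07],[0,0,0]],
    [[0.0002,0,0.073],[0,0,0]],
  ],
)

```text
t: 11.7
ee_pos: [0.6231, 0.2274, 0.074]
ee_rot: [-2.422, -2.0, 0.004]
wrist_force: [-0.3, 0.4, -0.3]
gripper_width: 0.0221
finger_force: 11.8
```

Emit:
play_rows(
  commands=[
    [[0,0,0.001],[0,0,0]],
    [[0,0,0.001],[0,0,0]],
    [[0,0,0.001],[0,0,0]],
    [[0,0,0.001],[0,0,0]],
  ],
)

```text
t: 12.1
ee_pos: [0.6243, 0.2284, 0.0756]
ee_rot: [2.422, 2.0, 0.002]
wrist_force: [0.2, -0.6, -0.0]
gripper_width: 0.0218
finger_force: 11.8
```

```bash
python3 - <<'E'
from h import *
im=shot('wrist','w7.png'); C=cloud(im)
go(.6245,.228,.073,-11); print(pose()[2]['wrist_force'])
L=near(C,(.5424,.3486),.033,.052,.064); print('L',fitc(L)); 
p=pose()[0]; P=near(C,(.6247,.228),.019,.060,.071); print('vial',len(P),P.min(0),P.max(0),fitc(P))
P=near(C,(.6247,.228),.034,.050,.062); P=P[np.hypot(P[:,0]-.6247,P[:,1]-.228)>.022]; print('rim',fitc(P),np.median(P[:,2]))
E
```

```text
t 12.15 pos [0.6242 0.2284 0.0755] yaw -10.9 | shift mm [-0.3  0.3  2.5] turn [ 0.06 -0.03  0.1 ] n 1
[ 0.73138984  1.34148354 -1.03039012]
L (array([0.54233631, 0.34863516]), np.float64(0.026156409404892614), 3607)
vial 865 [0.61013528 0.231775   0.0600041 ] [0.64107691 0.2469073  0.07099968] (array([0.62538338, 0.23199502]), np.float64(0.014408731779342153), 582)
rim (array([0.62505149, 0.22884452]), np.float64(0.02643629407880024), 1579) 0.05749590306214354
```

Emit:
play_rows(
  commands=[
    [[0,0,0.0015],[0,0,0]],
    [[0,0,0.0025],[0,0,0]],
    [[0,0,0.0025],[0,0,0]],
    [[0,0,0.0025],[0,0,0]],
    [[0,0,0.0025],[0,0,0]],
  ],
)

```text
t: 12.65
ee_pos: [0.6239, 0.2284, 0.0726]
ee_rot: [2.422, 2.001, 0.0]
wrist_force: [-1.3, 1.0, 4.2]
gripper_width: 0.0221
finger_force: 12.1
```

```bash
python3 - <<'E'
from h import *
im=shot('wrist'); C=cloud(im)
go(.6245,.228,.073,-11); print(pose()[2]['wrist_force'])
P=near(C,(.6247,.228),.034,.050,.062); P=P[np.hypot(P[:,0]-.6247,P[:,1]-.228)>.022]; r=fitc(P); print('rim',r,np.median(P[:,2]))
P=near(C,r[0],.019,.0595,.065); print('vial',fitc(P))
E
```

```text
t 12.70 pos [0.6239 0.2284 0.0726] yaw -10.9 | shift mm [-0.3  0.7 -0.4] turn [ 0.01 -0.01  0.11] n 1
[-1.64662203 -0.44043981  2.98911154]
rim (array([0.62518142, 0.22902053]), np.float64(0.02638707936844499), 1482) 0.05731592378180639
vial (array([0.6247962 , 0.23092473]), np.float64(0.015561301298766976), 246)
```

Emit:
play_rows(
  commands=[
    [[0,0.0005,0],[0,0,0]],
    [[0,0.0005,0],[0,0,0]],
    [[0,0.0005,0],[0,0,0]],
    [[0,0.0005,0],[0,0,0]],
  ],
  claw=0.045,
)

```text
t: 13.1
ee_pos: [0.6244, 0.2279, 0.072]
ee_rot: [2.422, 2.0, -0.001]
wrist_force: [-0.1, -0.6, -0.6]
gripper_width: 0.0423
finger_force: 0.0
```

Emit:
play_rows(
  commands=[
    [[0,0,-0.02],[0,0,0]],
    [[0,0,-0.06],[0,0,0]],
    [[0,0,-0.1],[0,0,0]],
    [[-0.03,0,-0.115],[0,0,0]],
    [[-0.07,0,-0.115],[0,0,0]],
  ],
)

```text
t: 13.6
ee_pos: [0.6124, 0.1625, 0.1909]
ee_rot: [2.417, 2.005, 0.012]
wrist_force: [1.1, -0.6, -0.5]
gripper_width: 0.0451
finger_force: 0.0
```

```bash
cat >> h.py <<'E'
ex=np.array([.9825,-.1865]); ey=np.array([.1865,.9825])
def chk(C,rc,h):
    "rim vs vial cap offsets in rotor frame, mm; rim tilt"
    P=near(C,rc,.035,.048,.068); P=P[np.hypot(*(P[:,:2]-rc).T)>.0225]; r=fitc(P)
    D=P[:,:2]-r[0]; k=np.abs(np.hypot(*D.T)-.0265)<.0025
    k2=np.linalg.lstsq(np.c_[D[k]@ex,D[k]@ey,np.ones(k.sum())],P[k,2],rcond=None)[0]
    print('rim',r[0].round(4),r[1].round(4),len(P),'tilt deg ex,ey',np.degrees(k2[:2]).round(1),'z',k2[2].round(4))
    c=cap(C,r[0],h); print('  off ex %.1f ey %.1f mm'%(1e3*(c-r[0])@ex,1e3*(c-r[0])@ey))
E
python3 - <<'E'
from h import *
im=shot('wrist'); C=cloud(im)
chk(C,np.array([.625,.2285]),.082)
for c in ((.5424,.3486),(.4205,.266)): 
    chk(C,np.array(c),.082)
go(.4505,-.231,.18,-11)
E
```

```text
rim [0.6246 0.2276] 0.0263 1355 tilt deg ex,ey [ 0.7 -1. ] z 0.0566
cap n 828 mean [0.623  0.2297] med-z 0.0818 circ [0.623  0.2295] r 0.0117
  off ex -1.9 ey 1.7 mm
rim [0.5419 0.3474] 0.026 1110 tilt deg ex,ey [-2.4  0.6] z 0.0551
cap 0
  off ex 0.0 ey 0.0 mm
rim [0.4212 0.2659] 0.0264 2268 tilt deg ex,ey [-0.8  0. ] z 0.0549
cap 0
  off ex 0.0 ey 0.0 mm
t 13.65 pos [0.6115 0.1506 0.1884] yaw -11.3 | shift mm [-405.6  -83.4   10.9] turn [ 0.15  0.39 -0.26] n 9
```

Emit:
play_rows(
  commands=[
    [[-0.044,-0.009,0.001],[0,0,0]],
    [[-0.088,-0.018,0.002],[0,0,0]],
    [[-0.132,-0.027,0.003],[0,0,0]],
    [[-0.176,-0.036,0.005],[0,0,0]],
    [[-0.22,-0.045,0.006],[0,0,0]],
  ],
)

```text
t: 14.15
ee_pos: [0.5243, -0.0499, 0.181]
ee_rot: [2.422, 2.0, -0.001]
wrist_force: [1.1, -0.7, 0.3]
gripper_width: 0.0452
finger_force: 0.0
```

Emit:
play_rows(
  commands=[
    [[-0.044,-0.009,0.001],[0,0,0]],
    [[-0.088,-0.018,0.002],[0,0,0]],
    [[-0.132,-0.027,0.003],[0,0,0]],
    [[-0.165,-0.035,0.005],[0,0,0]],
    [[-0.18,-0.037,0.006],[0,0,0]],
  ],
)

```text
t: 14.65
ee_pos: [0.4526, -0.2217, 0.1748]
ee_rot: [-2.428, -1.993, 0.003]
wrist_force: [-0.6, 0.8, -0.4]
gripper_width: 0.0449
finger_force: 0.0
```

Emit:
play_rows(
  commands=[
    [[0,0,0],[0,0,0]],
    [[0,0,0],[0,0,0]],
    [[0,0,0],[0,0,0]],
  ],
)

```text
t: 14.95
ee_pos: [0.4557, -0.2162, 0.1754]
ee_rot: [-2.42, -2.004, -0.001]
wrist_force: [0.3, -0.1, 0.5]
gripper_width: 0.0451
finger_force: 0.0
```

```bash
python3 - <<'E'
from h import *
im=shot('wrist'); C=cloud(im); print(im['eye'])
c=cap(C,(.4505,-.231),.058); go(c[0],c[1],.048,-11)
E
```

```text
[ 0.47143551 -0.13764907  0.33812435]
cap n 618 mean [ 0.45   -0.2307] med-z 0.0578 circ [ 0.45  -0.231] r 0.0115
t 15.00 pos [ 0.4558 -0.2163  0.1755] yaw -10.7 | shift mm [-15.3  -3.1 127.5] turn [ 0.03 -0.03  0.27] n 3
```

Emit:
play_rows(
  commands=[
    [[-0.015,-0.003,0.03],[0,0,0]],
    [[-0.015,-0.003,0.07],[0,0,0]],
    [[-0.015,-0.003,0.105],[0,0,0]],
    [[-0.015,-0.003,0.127],[0,0,0]],
    [[-0.015,-0.003,0.127],[0,0,0]],
  ],
)

```text
t: 15.5
ee_pos: [0.4476, -0.2299, 0.0458]
ee_rot: [-2.415, -2.0, 0.003]
wrist_force: [0.7, -0.6, -0.3]
gripper_width: 0.0449
finger_force: 0.0
```

Emit:
play_rows(
  commands=[
    [[0,0,0],[0,0,0]],
    [[0,0,0],[0,0,0]],
    [[0,0,0],[0,0,0]],
    [[0,0,0],[0,0,0]],
    [[0,0,0],[0,0,0]],
  ],
  claw=0.015,
  squeeze=12,
)

```text
t: 16.0
ee_pos: [0.4499, -0.2324, 0.0494]
ee_rot: [2.421, 1.999, 0.001]
wrist_force: [-0.3, 0.4, 4.4]
gripper_width: 0.0225
finger_force: 12.1
```

```bash
python3 - <<'E'
from h import *
s=pose()[2]; print(s['gripper_width'],s['finger_force'],s['wrist_force'])
go(.4206,.2665,.15,-11)
E
```

```text
0.022519521995790992 12.089420650117972 [-0.33515118  0.39313752  4.42107926]
t 16.00 pos [ 0.4499 -0.2324  0.0494] yaw -10.9 | shift mm [ 484.3 -123.  -101.3] turn [0.11 0.05 0.09] n 11
```

Emit:
play_rows(
  commands=[
    [[0,0,-0.03],[0,0,0]],
    [[0,0,-0.07],[0,0,0]],
    [[0.025,0,-0.1],[0,0,0]],
    [[0.07,0.001,-0.101],[0,0,0]],
    [[0.115,0.002,-0.101],[0,0,0]],
  ],
)

```text
t: 16.5
ee_pos: [0.4737, -0.1193, 0.1509]
ee_rot: [2.423, 1.995, 0.002]
wrist_force: [0.7, -0.0, -1.0]
gripper_width: 0.0223
finger_force: 11.8
```

Emit:
play_rows(
  commands=[
    [[0.045,0.001,0],[0,0,0]],
    [[0.09,0.002,0],[0,0,0]],
    [[0.122,0.003,0],[0,0,0]],
    [[0.16,-0.015,0],[0,0,0]],
    [[0.2,-0.036,0],[0,0,0]],
  ],
)

```text
t: 17.0
ee_pos: [0.4755, 0.0848, 0.1494]
ee_rot: [2.424, 1.998, 0.001]
wrist_force: [0.5, 0.8, -0.1]
gripper_width: 0.0219
finger_force: 11.8
```

Emit:
play_rows(
  commands=[
    [[0.04,-0.021,0],[0,0,0]],
    [[0.08,-0.042,0],[0,0,0]],
    [[0.12,-0.063,0],[0,0,0]],
    [[0.15,-0.079,0],[0,0,0]],
    [[0.168,-0.089,0],[0,0,0]],
  ],
)

```text
t: 17.5
ee_pos: [0.4182, 0.2686, 0.1497]
ee_rot: [-2.418, -2.005, -0.002]
wrist_force: [0.4, -0.2, -1.9]
gripper_width: 0.022
finger_force: 11.8
```

Emit:
play_rows(
  commands=[
    [[0,0,0],[0,0,0]],
    [[0,0,0],[0,0,0]],
    [[0,0,0],[0,0,0]],
    [[0,0,0],[0,0,0]],
  ],
)

```text
t: 17.9
ee_pos: [0.4204, 0.264, 0.1492]
ee_rot: [2.424, 1.997, -0.001]
wrist_force: [0.1, -0.5, 0.2]
gripper_width: 0.022
finger_force: 11.8
```

```bash
cat >> h.py <<'E'
def held(C,h,refs):
    p,M,s=pose(); z=p[2]
    P=near(C,p[:2],.024,z-h+.004,z-.014); f=fitc(P); print('vial',f[0].round(4),f[1].round(4),f[2],'zmin',P[:,2].min().round(4),'force',np.round(s['wrist_force'],1))
    for c in refs:
        Q=near(C,c,.034,.050,.062)
        if len(Q)>200: r=fitc(Q); print('  ref',r[0].round(4),r[1].round(4),len(Q))
    return f[0]
BAY={'E':(.6248,.2280),'L':(.5422,.3485),'O':(.4206,.2664),'R':(.5035,.1440)}
E
python3 - <<'E'
from h import *
im=shot('wrist','w8.png'); C=cloud(im); v=held(C,.049,BAY.values())
go(.4206,.2665,.15,-11)
E
```

```text
vial [0.4206 0.2645] 0.0165 943 zmin 0.1042 force [-0.1 -0.3 -0.4]
  ref [0.6235 0.2285] 0.0262 2342
  ref [0.5396 0.3493] 0.0263 2306
  ref [0.4197 0.2678] 0.0261 1106
t 17.95 pos [0.4203 0.2641 0.1492] yaw -11.0 | shift mm [ 2.4 -0.2 -0.8] turn [ 0.01  0.04 -0.04] n 1
```

Emit:
play_rows(
  commands=[
    [[0.003,-0.0015,0.02],[0,0,0]],
    [[0.003,-0.0015,0.035],[0,0,0]],
    [[0.003,-0.0015,0.035],[0,0,0]],
    [[0.003,-0.0015,0.035],[0,0,0]],
    [[0.003,-0.0015,0.035],[0,0,0]],
  ],
)

```text
t: 18.45
ee_pos: [0.4193, 0.2689, 0.1148]
ee_rot: [2.422, 2.0, 0.001]
wrist_force: [0.0, -0.3, -0.0]
gripper_width: 0.0219
finger_force: 11.8
```

```bash
python3 - <<'E'
from h import *
im=shot('wrist','w9.png'); C=cloud(im); v=held(C,.049,BAY.values())
go(.4206,.2665,.073,-11)
E
```

```text
vial [0.4196 0.2695] 0.0165 949 zmin 0.0699 force [ 0.8 -0.9 -1. ]
  ref [0.6204 0.2281] 0.0236 2047
  ref [0.5395 0.3494] 0.0263 3307
  ref [0.4199 0.2686] 0.026 1402
t 18.50 pos [0.4193 0.269  0.1149] yaw -10.9 | shift mm [-2.2  1.7 41.9] turn [ 0.06 -0.04  0.09] n 1
```

View pics/w9.png

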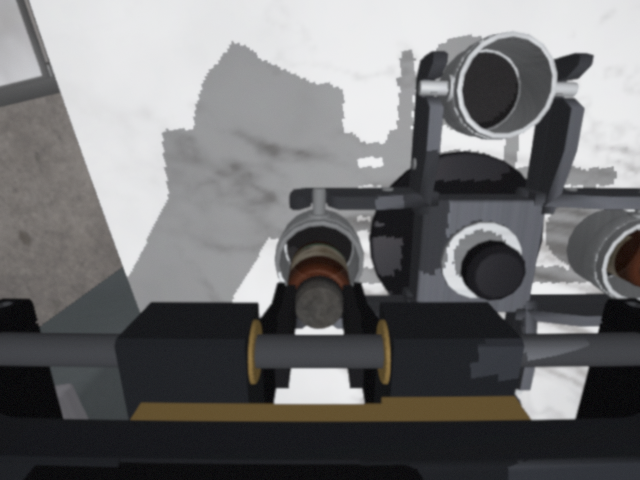

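The vial at (319,285) sits over the opposite bucket at (320,245), about 0.5 mm off radially, so I'm lowering it.

Emit:
play_rows(
  commands=[
    [[-0.001,0.0004,0.015],[0,0,0]],
    [[-0.001,0.0004,0.03],[0,0,0]],
    [[-0.001,0.0004,0.037],[0,0,0]],
    [[-0.001,0.0004,0.038],[0,0,0]],
    [[-0.001,0.0004,0.038],[0,0,0]],
  ],
)

```text
t: 19.0
ee_pos: [0.4188, 0.2677, 0.0758]
ee_rot: [-2.422, -2.001, 0.001]
wrist_force: [-0.8, -0.1, -0.3]
gripper_width: 0.0221
finger_force: 11.8
```

Emit:
play_rows(
  commands=[
    [[0,0,0.001],[0,0,0]],
    [[0,0,0.002],[0,0,0]],
    [[0,0,0.002],[0,0,0]],
    [[0,0,0.002],[0,0,0]],
  ],
)

```text
t: 19.4
ee_pos: [0.4192, 0.2677, 0.0745]
ee_rot: [2.422, 2.0, 0.001]
wrist_force: [-0.4, 0.5, 0.4]
gripper_width: 0.022
finger_force: 11.8
```

```bash
python3 - <<'E'
from h import *
im=shot('wrist'); C=cloud(im); s=pose()[2]; print(s['ee_pos'],s['wrist_force'])
P=near(C,(.4199,.2686),.034,.050,.062); P=P[np.hypot(P[:,0]-.4199,P[:,1]-.2686)>.022]; r=fitc(P); print('rim',r,np.median(P[:,2]))
P=near(C,r[0],.019,.0595,.065); print('vial',fitc(P))
E
```

```text
[0.41916633 0.26768029 0.07445937] [ 0.01174263 -0.28000171  0.11386447]
rim (array([0.41986474, 0.26807578]), np.float64(0.026435411387492478), 1481) 0.05759310760645518
vial (array([0.41934663, 0.26842335]), np.float64(0.016092265514564434), 211)
```

Emit:
play_rows(
  commands=[
    [[0,0.0005,0.001],[0,0,0]],
    [[0,0.0005,0.0013],[0,0,0]],
    [[0,0.0005,0.0013],[0,0,0]],
  ],
)

```text
t: 19.75
ee_pos: [0.4196, 0.2679, 0.0734]
ee_rot: [2.422, 2.001, 0.001]
wrist_force: [-1.2, 0.3, 4.7]
gripper_width: 0.0221
finger_force: 12.3
```

Emit:
play_rows(
  commands=[
    [[0,0,0],[0,0,0]],
    [[0,0,0],[0,0,0]],
    [[0,0,0],[0,0,0]],
    [[0,0,0],[0,0,0]],
  ],
  claw=0.045,
)

```text
t: 20.15
ee_pos: [0.4195, 0.2673, 0.0728]
ee_rot: [2.422, 2.0, -0.001]
wrist_force: [-0.6, 0.6, 0.5]
gripper_width: 0.0425
finger_force: 0.0
```

Emit:
play_rows(
  commands=[
    [[0,0,-0.02],[0,0,0]],
    [[0,0,-0.06],[0,0,0]],
    [[-0.02,0,-0.1],[0,0,0]],
    [[-0.06,0.02,-0.115],[0,0,0]],
    [[-0.06,0.02,-0.115],[0,0,0]],
  ],
)

```text
t: 20.65
ee_pos: [0.4311, 0.1996, 0.1898]
ee_rot: [2.428, 1.986, 0.003]
wrist_force: [0.4, 0.6, -0.6]
gripper_width: 0.0447
finger_force: 0.0
```

Emit:
play_rows(
  commands=[
    [[0,0,0],[0,0,0]],
    [[0,0,0],[0,0,0]],
    [[0,0,0],[0,0,0]],
  ],
)

```text
t: 20.95
ee_pos: [0.427, 0.2058, 0.1874]
ee_rot: [-2.419, -2.003, 0.002]
wrist_force: [-0.2, 0.3, -0.3]
gripper_width: 0.0452
finger_force: 0.0
```

```bash
python3 - <<'E'
from h import *
im=shot('wrist','w10.png'); C=cloud(im)
for k in 'OEL': print(k); chk(C,np.array(BAY[k]),.082)
go(.5896,-.2355,.18,-11)
E
```

```text
O
rim [0.4198 0.2666] 0.0263 1354 tilt deg ex,ey [-0.7 -0.8] z 0.0565
cap n 827 mean [0.4198 0.268 ] med-z 0.0819 circ [0.4196 0.2677] r 0.0117
  off ex -0.3 ey 1.3 mm
E
rim [0.6233 0.2281] 0.0264 1861 tilt deg ex,ey [2.9 0.1] z 0.0552
cap n 847 mean [0.6219 0.2304] med-z 0.0816 circ [0.623 0.23 ] r 0.0120
  off ex -1.8 ey 2.0 mm
L
rim [0.5397 0.3488] 0.0268 1349 tilt deg ex,ey [1.3 0.4] z 0.0554
cap 0
  off ex 0.0 ey 0.0 mm
t 21.00 pos [0.4271 0.2058 0.1874] yaw -10.8 | shift mm [-403.2  242.1    7.2] turn [-0.07  0.01  0.23] n 10
```

View pics/w10.png

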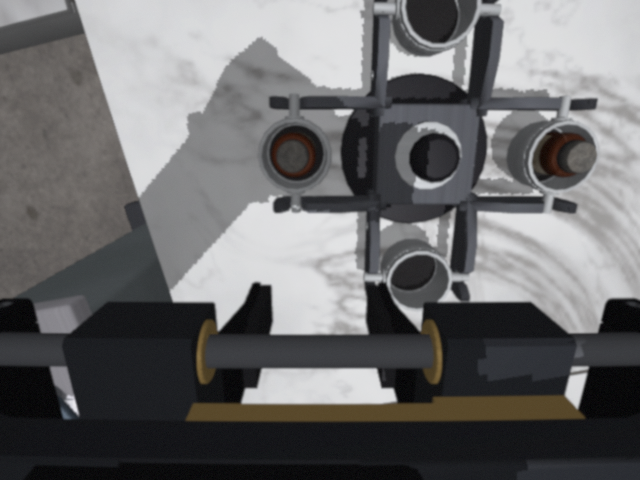

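The amber vials stand centred in the opposite bucket (295,155) and the newly hung one (570,155). The whites are next.

Emit:
play_rows(
  commands=[
    [[-0.04,0.024,0],[0,0,0]],
    [[-0.08,0.048,0.001],[0,0,0]],
    [[-0.12,0.072,0.002],[0,0,0]],
    [[-0.16,0.096,0.003],[0,0,0]],
    [[-0.2,0.12,0.004],[0,0,0]],
  ],
)

```text
t: 21.5
ee_pos: [0.5082, -0.015, 0.1836]
ee_rot: [-2.42, -2.003, 0.0]
wrist_force: [1.0, 0.6, -0.3]
gripper_width: 0.0453
finger_force: 0.0
```

Emit:
play_rows(
  commands=[
    [[-0.04,0.024,0],[0,0,0]],
    [[-0.08,0.048,0],[0,0,0]],
    [[-0.12,0.072,0],[0,0,0]],
    [[-0.16,0.096,0],[0,0,0]],
    [[-0.19,0.114,0],[0,0,0]],
  ],
)

```text
t: 22.0
ee_pos: [0.5846, -0.2249, 0.183]
ee_rot: [-2.423, -1.999, 0.001]
wrist_force: [1.0, -0.3, -0.2]
gripper_width: 0.0451
finger_force: 0.0
```

Emit:
play_rows(
  commands=[
    [[-0.012,0.007,0],[0,0,0]],
    [[-0.012,0.007,0],[0,0,0]],
    [[-0.012,0.007,0],[0,0,0]],
    [[-0.012,0.007,0],[0,0,0]],
  ],
)

```text
t: 22.4
ee_pos: [0.5885, -0.2323, 0.1841]
ee_rot: [-2.417, -2.005, -0.001]
wrist_force: [0.8, -0.0, -0.2]
gripper_width: 0.0452
finger_force: 0.0
```

```bash
python3 - <<'E'
from h import *
im=shot('wrist'); C=cloud(im)
c=cap(C,(.5896,-.235),.078); go(c[0],c[1],.066,-11)
E
```

```text
cap n 817 mean [ 0.5896 -0.2349] med-z 0.0778 circ [ 0.5894 -0.2354] r 0.0126
t 22.45 pos [ 0.5885 -0.2327  0.1843] yaw -10.7 | shift mm [ -2.    1.5 118.3] turn [-0.01 -0.03  0.31] n 3
```

Emit:
play_rows(
  commands=[
    [[-0.002,0.0015,0.04],[0,0,0]],
    [[-0.002,0.0015,0.08],[0,0,0]],
    [[-0.002,0.0015,0.105],[0,0,0]],
    [[-0.002,0.0015,0.119],[0,0,0]],
    [[-0.002,0.0015,0.119],[0,0,0]],
  ],
)

```text
t: 22.95
ee_pos: [0.5885, -0.2363, 0.0636]
ee_rot: [-2.418, -2.001, 0.002]
wrist_force: [0.1, -0.0, -0.3]
gripper_width: 0.0452
finger_force: 0.0
```

Emit:
play_rows(
  commands=[
    [[0,0,0],[0,0,0]],
    [[0,0,0],[0,0,0]],
    [[0,0,0],[0,0,0]],
    [[0,0,0],[0,0,0]],
    [[0,0,0],[0,0,0]],
  ],
  claw=0.017,
  squeeze=15,
)

```text
t: 23.45
ee_pos: [0.5903, -0.2379, 0.0663]
ee_rot: [2.421, 1.999, 0.001]
wrist_force: [-0.3, 0.5, 5.0]
gripper_width: 0.0245
finger_force: 14.8
```

```bash
python3 - <<'E'
from h import *
s=pose()[2]; print(s['gripper_width'],s['finger_force'],s['wrist_force'])
go(.5422,.3485,.17,79.25)
go(.5035,.1445,.17,79.25)
E
```

```text
0.024452704838142547 14.837476771863294 [-0.29569368  0.53782501  4.98906865]
t 23.45 pos [ 0.5903 -0.2379  0.0663] yaw -10.9 | shift mm [ 566.7 -158.  -104.3] turn [ 7.000e-02  1.100e-01 -9.016e+01] n 12
t 23.45 pos [ 0.5903 -0.2379  0.0663] yaw -10.9 | shift mm [ 359.  -157.4 -104.2] turn [ 7.000e-02  1.100e-01 -9.016e+01] n 11
```

Emit:
play_rows(
  commands=[
    [[0,0,-0.03],[0,0,0]],
    [[0,0,-0.07],[0,0,0]],
    [[0.02,-0.006,-0.105],[0,0,0]],
    [[0.06,-0.017,-0.114],[0,0,0]],
    [[0.1,-0.028,-0.114],[0,0,0]],
  ],
)

```text
t: 23.95
ee_pos: [0.5821, -0.134, 0.1815]
ee_rot: [2.422, 1.995, 0.005]
wrist_force: [0.7, 1.7, -0.7]
gripper_width: 0.0247
finger_force: 14.7
```

Emit:
play_rows(
  commands=[
    [[0.046,-0.013,0],[0,0,0]],
    [[0.092,-0.026,0],[0,0,0]],
    [[0.138,-0.038,0],[0,0,0]],
    [[0.184,-0.051,0],[0,0,0]],
    [[0.23,-0.064,0],[0,0,0]],
  ],
)

```text
t: 24.45
ee_pos: [0.5611, 0.1053, 0.1791]
ee_rot: [2.422, 2.0, 0.0]
wrist_force: [0.3, 0.9, -0.1]
gripper_width: 0.0245
finger_force: 14.7
```

Emit:
play_rows(
  commands=[
    [[0.046,-0.013,0],[0,0,-6]],
    [[0.092,-0.026,0],[0,0,-14]],
    [[0.138,-0.038,0],[0,0,-22]],
    [[0.184,-0.051,0],[0,0,-30]],
    [[0.23,-0.064,0],[0,0,-38]],
  ],
)

```text
t: 24.95
ee_pos: [0.542, 0.3431, 0.1789]
ee_rot: [1.632, 2.684, -0.0]
wrist_force: [0.3, 0.3, -0.5]
gripper_width: 0.0248
finger_force: 14.7
```

Emit:
play_rows(
  commands=[
    [[0,0,0],[0,0,-8]],
    [[0,0,0],[0,0,-16]],
    [[0,0,0],[0,0,-24]],
    [[0,0,0],[0,0,-32]],
    [[0,0,0],[0,0,-40]],
  ],
)

```text
t: 25.45
ee_pos: [0.5422, 0.3414, 0.1787]
ee_rot: [-0.615, -3.081, 0.001]
wrist_force: [0.5, -0.4, -0.3]
gripper_width: 0.0247
finger_force: 14.8
```

```bash
python3 - <<'E'
from h import *
go(.5422,.3485,.17,79.25)
E
```

```text
t 25.45 pos [0.5422 0.3414 0.1787] yaw 67.4 | shift mm [2.7 6.5 8.7] turn [ -0.03  -0.   -11.83] n 2
```

Emit:
play_rows(
  commands=[
    [[0.0013,0.0035,0.004],[0,0,-6]],
    [[0.0027,0.0065,0.006],[0,0,-11.8]],
    [[0.0027,0.0065,0.006],[0,0,-11.8]],
    [[0.0027,0.0065,0.006],[0,0,-11.8]],
    [[0.0027,0.0065,0.006],[0,0,-11.8]],
  ],
)

```text
t: 25.95
ee_pos: [0.5424, 0.3485, 0.1731]
ee_rot: [0.306, 3.126, -0.0]
wrist_force: [0.0, -0.2, 0.1]
gripper_width: 0.0245
finger_force: 14.8
```

```bash
python3 - <<'E'
from h import *
im=shot('wrist','w11.png'); C=cloud(im); v=held(C,.066,BAY.values())
go(.5422,.3485,.135,79.25)
E
```

```text
vial [0.538  0.3473] 0.0178 1339 zmin 0.1113 force [ 0.4  1.4 -1.3]
  ref [0.5397 0.3493] 0.0261 865
  ref [0.4202 0.2674] 0.0262 2234
  ref [0.5023 0.1466] 0.0263 1929
t 26.00 pos [0.5425 0.3485 0.1732] yaw 78.8 | shift mm [ 0.3 -0.1 38.2] turn [-0.01  0.03 -0.43] n 1
```

View pics/w11.png

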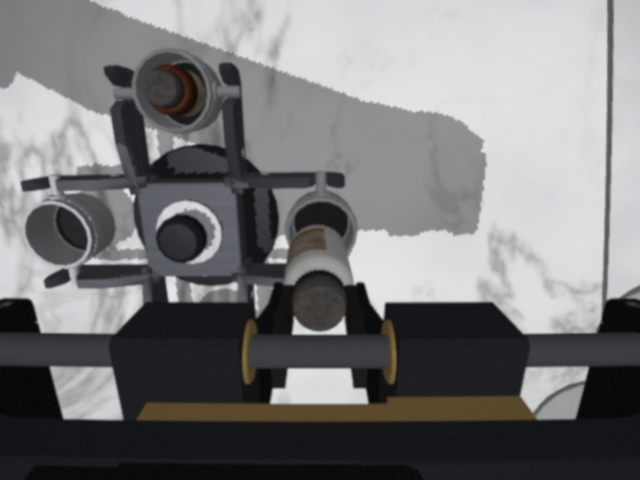

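The white vial at (320,270) is upright over the left bucket at (322,225), about 2.5 mm short radially. I'll correct, come partway down and re-measure.

Emit:
play_rows(
  commands=[
    [[-0.0015,0.0025,0.02],[0,0,0]],
    [[-0.0015,0.0025,0.037],[0,0,0]],
    [[-0.0015,0.0025,0.037],[0,0,0]],
    [[-0.0015,0.0025,0.037],[0,0,0]],
    [[-0.0015,0.0025,0.037],[0,0,0]],
  ],
)

```text
t: 26.5
ee_pos: [0.5444, 0.3513, 0.1363]
ee_rot: [0.304, 3.127, 0.001]
wrist_force: [0.6, 0.2, -0.6]
gripper_width: 0.0246
finger_force: 14.8
```

```bash
python3 - <<'E'
from h import *
im=shot('wrist'); C=cloud(im); v=held(C,.066,BAY.values())
go(.5422,.3485,.090,79.25)
E
```

```text
vial [0.5399 0.3502] 0.0178 1349 zmin 0.0747 force [ 0.3 -0.3 -0.4]
  ref [0.5397 0.3494] 0.0261 1113
  ref [0.4203 0.2676] 0.0262 3155
  ref [0.5022 0.1464] 0.0264 1784
t 26.55 pos [0.5444 0.3513 0.1365] yaw 78.9 | shift mm [ 1.7 -3.3 46.5] turn [ 0.05  0.03 -0.34] n 1
```

Emit:
play_rows(
  commands=[
    [[0,-0.0004,0.018],[0,0,0]],
    [[0,-0.0004,0.034],[0,0,0]],
    [[0,-0.0004,0.042],[0,0,0]],
    [[0,-0.0004,0.043],[0,0,0]],
    [[0,-0.0004,0.043],[0,0,0]],
  ],
)

```text
t: 27.05
ee_pos: [0.544, 0.3506, 0.0925]
ee_rot: [-0.303, -3.126, 0.0]
wrist_force: [0.3, 0.2, -0.3]
gripper_width: 0.0247
finger_force: 14.8
```

Emit:
play_rows(
  commands=[
    [[0,0,0.001],[0,0,0]],
    [[0,0,0.0015],[0,0,0]],
    [[0,0,0.0015],[0,0,0]],
    [[0,0,0.0015],[0,0,0]],
  ],
)

```text
t: 27.45
ee_pos: [0.5443, 0.3506, 0.0918]
ee_rot: [0.304, 3.126, 0.0]
wrist_force: [0.2, 0.1, 0.1]
gripper_width: 0.0245
finger_force: 14.8
```

```bash
python3 - <<'E'
from h import *
im=shot('wrist'); C=cloud(im); s=pose()[2]; print(s['ee_pos'],s['wrist_force'])
c=np.array((.5400,.3497))
P=near(C,c,.034,.050,.062); P=P[np.hypot(*(P[:,:2]-c).T)>.023]; r=fitc(P); print('rim',r,np.median(P[:,2]))
P=near(C,r[0],.0205,.062,.081); f=fitc(P); print('vial',f,'off ex,ey',(f[0]-r[0])@ex*1e3,(f[0]-r[0])@ey*1e3)
E
```

```text
[0.54428914 0.35053315 0.09171178] [ 0.55889045  0.04998839 -0.58327811]
rim (array([0.53881601, 0.34978654]), np.float64(0.025848386555716973), 1207) 0.05718475704035336
vial (array([0.5406231 , 0.34971114]), np.float64(0.017862327554708537), 792) off ex,ey 1.7895333910038773 0.262933589425041
```

Emit:
play_rows(
  commands=[
    [[0,0,0.001],[0,0,0]],
    [[0,0,0.0016],[0,0,0]],
    [[0,0,0.0016],[0,0,0]],
  ],
)

```text
t: 27.8
ee_pos: [0.5444, 0.3507, 0.0902]
ee_rot: [0.304, 3.126, 0.0]
wrist_force: [-0.9, -0.5, 2.2]
gripper_width: 0.025
finger_force: 14.9
```

Emit:
play_rows(
  commands=[
    [[0,0,0],[0,0,0]],
    [[0,0,0],[0,0,0]],
    [[0,0,0],[0,0,0]],
    [[0,0,0],[0,0,0]],
  ],
  claw=0.045,
)

```text
t: 28.2
ee_pos: [0.5441, 0.3504, 0.0897]
ee_rot: [-0.304, -3.127, 0.0]
wrist_force: [0.2, 0.1, 0.4]
gripper_width: 0.0432
finger_force: 0.0
```

Emit:
play_rows(
  commands=[
    [[0,0,-0.02],[0,0,0]],
    [[0,0,-0.06],[0,0,0]],
    [[-0.02,0,-0.1],[0,0,0]],
    [[-0.06,-0.02,-0.115],[0,0,0]],
    [[-0.06,-0.02,-0.115],[0,0,0]],
  ],
)

```text
t: 28.7
ee_pos: [0.6065, 0.3153, 0.2092]
ee_rot: [0.319, 3.117, 0.003]
wrist_force: [-0.3, -0.8, -1.0]
gripper_width: 0.0446
finger_force: 0.0
```

Emit:
play_rows(
  commands=[
    [[0,0,0],[0,0,0]],
    [[0,0,0],[0,0,0]],
    [[0,0,0],[0,0,0]],
    [[0,0,0],[0,0,0]],
  ],
)

```text
t: 29.1
ee_pos: [0.5982, 0.32, 0.2047]
ee_rot: [-0.301, -3.127, 0.0]
wrist_force: [-0.7, -0.1, -0.4]
gripper_width: 0.0447
finger_force: 0.0
```

```bash
python3 - <<'E'
from h import *
im=shot('wrist','w12.png'); C=cloud(im)
for k in 'LOER': print(k); chk(C,np.array(BAY[k]),.102 if k=='L' else .082)
go(.463,-.3495,.18,-11)
E
```

```text
L
rim [0.5406 0.3487] 0.0264 1254 tilt deg ex,ey [ 0.5 -0.7] z 0.0565
cap n 1005 mean [0.5419 0.3498] med-z 0.1020 circ [0.5422 0.3498] r 0.0129
  off ex 1.1 ey 1.3 mm
O
rim [0.421  0.2672] 0.0263 1232 tilt deg ex,ey [ 0.7 -1.9] z 0.0551
cap n 461 mean [0.4261 0.2675] med-z 0.0818 circ [0.4229 0.2678] r 0.0107
  off ex 5.0 ey 1.2 mm
E
rim [0.6234 0.2286] 0.0262 1282 tilt deg ex,ey [ 1.6 -1. ] z 0.055
cap n 570 mean [0.6221 0.231 ] med-z 0.0815 circ [0.6224 0.2307] r 0.0116
  off ex -1.7 ey 2.1 mm
R
rim [0.5026 0.1465] 0.0264 1921 tilt deg ex,ey [ 0.1 -1. ] z 0.055
cap 0
  off ex 0.0 ey 0.0 mm
t 29.15 pos [0.5984 0.32   0.2047] yaw 79.0 | shift mm [   5.1 -683.    25. ] turn [-4.000e-02 -1.000e-02  8.999e+01] n 14
```

View pics/w12.png

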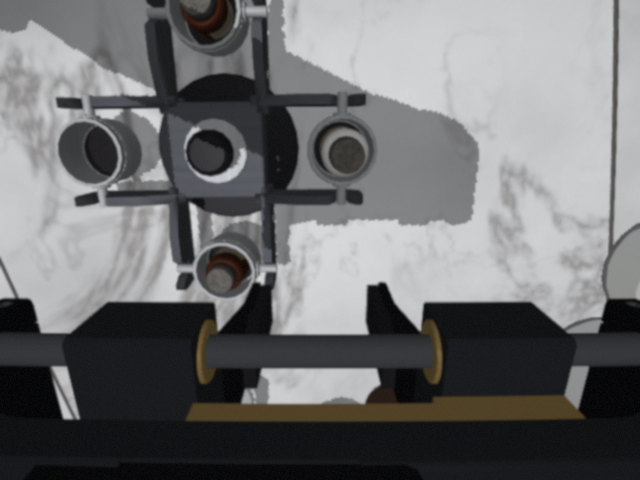

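Both amber vials and the first white one, at (347,150), sit straight. Now the second white vial.

Emit:
play_rows(
  commands=[
    [[0,-0.046,0],[0,0,0]],
    [[0.001,-0.092,0],[0,0,0]],
    [[0.002,-0.138,0],[0,0,0]],
    [[0.003,-0.184,0],[0,0,0]],
    [[0.003,-0.23,0],[0,0,0]],
  ],
)

```text
t: 29.65
ee_pos: [0.5511, 0.0929, 0.2048]
ee_rot: [-0.302, -3.127, 0.001]
wrist_force: [-0.0, -1.8, -0.1]
gripper_width: 0.045
finger_force: 0.0
```

Emit:
play_rows(
  commands=[
    [[0,-0.046,0],[0,0,0]],
    [[0,-0.092,0],[0,0,0]],
    [[0.001,-0.138,0],[0,0,0]],
    [[0.001,-0.184,0],[0,0,0]],
    [[0.001,-0.23,0],[0,0,0]],
  ],
)

```text
t: 30.15
ee_pos: [0.506, -0.1327, 0.205]
ee_rot: [0.302, 3.127, -0.001]
wrist_force: [0.6, 0.4, 0.1]
gripper_width: 0.0452
finger_force: 0.0
```

Emit:
play_rows(
  commands=[
    [[0,-0.046,0.005],[0,0,8]],
    [[0,-0.092,0.01],[0,0,16]],
    [[0.001,-0.138,0.015],[0,0,25]],
    [[0.001,-0.184,0.02],[0,0,33]],
    [[0.001,-0.223,0.02],[0,0,41]],
  ],
)

```text
t: 30.65
ee_pos: [0.4614, -0.3522, 0.1842]
ee_rot: [-1.389, -2.816, 0.001]
wrist_force: [0.6, -1.0, 0.0]
gripper_width: 0.0455
finger_force: 0.0
```

Emit:
play_rows(
  commands=[
    [[0,0,0],[0,0,3]],
    [[0,0,0],[0,0,3]],
    [[0,0,0],[0,0,3]],
    [[0,0,0],[0,0,3]],
    [[0,0,0],[0,0,3]],
  ],
)

```text
t: 31.15
ee_pos: [0.4633, -0.3488, 0.1851]
ee_rot: [1.449, 2.787, 0.0]
wrist_force: [1.1, -0.1, 0.1]
gripper_width: 0.0452
finger_force: 0.0
```

```bash
python3 - <<'E'
from h import *
im=shot('wrist'); C=cloud(im)
c=cap(C,(.4635,-.3495),.078); go(c[0],c[1],.066,35)
E
```

```text
cap n 810 mean [ 0.4618 -0.3513] med-z 0.0777 circ [ 0.4623 -0.3518] r 0.0126
t 31.20 pos [ 0.4632 -0.3491  0.1851] yaw 35.0 | shift mm [ -1.   -2.4 119.1] turn [0.01 0.01 0.02] n 3
```

Emit:
play_rows(
  commands=[
    [[0.001,-0.002,0.04],[0,0,0]],
    [[0.001,-0.002,0.08],[0,0,0]],
    [[0.001,-0.002,0.105],[0,0,0]],
    [[0.001,-0.002,0.12],[0,0,0]],
    [[0.001,-0.002,0.12],[0,0,0]],
  ],
)

```text
t: 31.7
ee_pos: [0.4598, -0.3494, 0.0633]
ee_rot: [-1.45, -2.783, -0.001]
wrist_force: [0.3, -0.2, 0.0]
gripper_width: 0.0448
finger_force: 0.0
```

Emit:
play_rows(
  commands=[
    [[0,0,0],[0,0,0]],
    [[0,0,0],[0,0,0]],
    [[0,0,0],[0,0,0]],
    [[0,0,0],[0,0,0]],
    [[0,0,0],[0,0,0]],
  ],
  claw=0.017,
  squeeze=15,
)

```text
t: 32.2
ee_pos: [0.4615, -0.3507, 0.0661]
ee_rot: [1.452, 2.783, -0.0]
wrist_force: [0.3, -0.2, 4.3]
gripper_width: 0.0247
finger_force: 14.8
```

```bash
python3 - <<'E'
from h import *
s=pose()[2]; print(s['gripper_width'],s['finger_force'],s['wrist_force'])
go(.505,.146,.18,79.25)
E
```

```text
0.024719745692113132 14.812436336787869 [ 0.34179386 -0.20439389  4.26543364]
t 32.20 pos [ 0.4615 -0.3507  0.0661] yaw 34.9 | shift mm [ 382.2  319.9 -114.5] turn [-1.000e-02  1.400e-01 -4.435e+01] n 11
```

Emit:
play_rows(
  commands=[
    [[0,0,-0.03],[0,0,0]],
    [[0,0,-0.07],[0,0,0]],
    [[0,0,-0.105],[0,0,0]],
    [[0.027,0.022,-0.1145],[0,0,0]],
    [[0.06,0.05,-0.1145],[0,0,0]],
  ],
)

```text
t: 32.7
ee_pos: [0.468, -0.2741, 0.1813]
ee_rot: [1.459, 2.778, -0.001]
wrist_force: [0.8, 0.8, 0.1]
gripper_width: 0.0247
finger_force: 14.7
```

Emit:
play_rows(
  commands=[
    [[0.035,0.029,0],[0,0,0]],
    [[0.07,0.058,0],[0,0,0]],
    [[0.105,0.087,0],[0,0,0]],
    [[0.14,0.116,0],[0,0,0]],
    [[0.175,0.146,0],[0,0,0]],
  ],
)

```text
t: 33.2
ee_pos: [0.4864, -0.044, 0.1795]
ee_rot: [1.454, 2.785, -0.001]
wrist_force: [0.8, 0.6, 0.0]
gripper_width: 0.0245
finger_force: 14.7
```

Emit:
play_rows(
  commands=[
    [[0.033,0.028,0],[0,0,-8]],
    [[0.066,0.056,0],[0,0,-16]],
    [[0.099,0.084,0],[0,0,-25]],
    [[0.128,0.108,0],[0,0,-33]],
    [[0.145,0.123,0],[0,0,-41]],
  ],
)

```text
t: 33.7
ee_pos: [0.5042, 0.1473, 0.1798]
ee_rot: [0.371, 3.119, 0.002]
wrist_force: [1.0, 0.3, -0.1]
gripper_width: 0.0247
finger_force: 14.7
```

Emit:
play_rows(
  commands=[
    [[0,0,0],[0,0,-3]],
    [[0,0,0],[0,0,-3]],
    [[0,0,0],[0,0,-3]],
    [[0,0,0],[0,0,-3]],
    [[0,0,0],[0,0,-3]],
  ],
)

```text
t: 34.2
ee_pos: [0.5049, 0.1431, 0.1794]
ee_rot: [0.307, 3.126, -0.001]
wrist_force: [-0.0, -0.6, -1.7]
gripper_width: 0.0245
finger_force: 14.7
```

```bash
python3 - <<'E'
from h import *
im=shot('wrist','w13.png'); C=cloud(im); v=held(C,.066,BAY.values())
go(.505,.146,.137,79.25)
E
```

```text
vial [0.5067 0.142 ] 0.0174 1269 zmin 0.1176 force [-0.  -0.2 -0.9]
  ref [0.5398 0.3482] 0.0262 1754
  ref [0.4195 0.2652] 0.0262 2070
  ref [0.5011 0.1449] 0.0261 902
t 34.25 pos [0.5049 0.1432 0.1794] yaw 78.8 | shift mm [ 0.5  2.8 42.4] turn [-0.03  0.02 -0.44] n 1
```

Emit:
play_rows(
  commands=[
    [[0.0055,0.0012,0.02],[0,0,0]],
    [[0.0055,0.0012,0.042],[0,0,0]],
    [[0.0055,0.0012,0.042],[0,0,0]],
    [[0.0055,0.0012,0.042],[0,0,0]],
    [[0.0055,0.0012,0.042],[0,0,0]],
  ],
)

```text
t: 34.75
ee_pos: [0.5004, 0.1465, 0.1385]
ee_rot: [0.304, 3.125, 0.001]
wrist_force: [0.1, 0.2, -0.3]
gripper_width: 0.0246
finger_force: 14.7
```

```bash
python3 - <<'E'
from h import *
im=shot('wrist'); C=cloud(im); v=held(C,.066,BAY.values())
go(.505,.146,.090,79.25)
E
```

```text
vial [0.5023 0.1454] 0.0174 1251 zmin 0.0766 force [ 0.2 -0.2 -1.1]
  ref [0.5399 0.3482] 0.0263 2259
  ref [0.4195 0.2651] 0.0263 2765
  ref [0.5006 0.1451] 0.0262 1127
t 34.80 pos [0.5005 0.1465 0.1386] yaw 78.9 | shift mm [-4.4  0.3 48.6] turn [ 0.06  0.11 -0.37] n 1
```

Emit:
play_rows(
  commands=[
    [[0.001,-0.0008,0.018],[0,0,0]],
    [[0.001,-0.0008,0.034],[0,0,0]],
    [[0.001,-0.0008,0.044],[0,0,0]],
    [[0.001,-0.0008,0.0455],[0,0,0]],
    [[0.001,-0.0008,0.0455],[0,0,0]],
  ],
)

```text
t: 35.3
ee_pos: [0.4985, 0.1458, 0.0918]
ee_rot: [-0.303, -3.127, -0.0]
wrist_force: [-0.6, 0.0, -0.7]
gripper_width: 0.0244
finger_force: 14.7
```

Emit:
play_rows(
  commands=[
    [[0,0,0.001],[0,0,0]],
    [[0,0,0.0015],[0,0,0]],
    [[0,0,0.0015],[0,0,0]],
    [[0,0,0.0015],[0,0,0]],
  ],
)

```text
t: 35.7
ee_pos: [0.4987, 0.1456, 0.0907]
ee_rot: [0.304, 3.126, 0.0]
wrist_force: [-0.1, -0.1, -0.8]
gripper_width: 0.0246
finger_force: 14.7
```

```bash
python3 - <<'E'
from h import *
im=shot('wrist'); C=cloud(im); s=pose()[2]; print(s['ee_pos'],s['wrist_force'])
c=np.array((.5010,.1450))
P=near(C,c,.034,.050,.062); P=P[np.hypot(*(P[:,:2]-c).T)>.023]; r=fitc(P); print('rim',r,np.median(P[:,2]))
P=near(C,r[0],.0205,.062,.081); f=fitc(P); print('vial',f,'off ex,ey',(f[0]-r[0])@ex*1e3,(f[0]-r[0])@ey*1e3)
E
```

```text
[0.49865675 0.14553643 0.09060541] [ 0.81884231  0.03906354 -0.06549311]
rim (array([0.50031494, 0.14530438]), np.float64(0.026059433703567135), 1128) 0.05733090873542564
vial (array([0.49981902, 0.14465939]), np.float64(0.01713999600638469), 761) off ex,ey -0.36695065029325763 -0.7261825081126589
```

Radial offset is 0.7 mm. I'll nudge it half a millimetre, touch down and release.

Emit:
play_rows(
  commands=[
    [[0,0.0005,0.0006],[0,0,0]],
    [[0,0.0005,0.001],[0,0,0]],
    [[0,0.0005,0.001],[0,0,0]],
  ],
)

```text
t: 36.05
ee_pos: [0.4992, 0.1461, 0.0901]
ee_rot: [0.304, 3.126, -0.001]
wrist_force: [0.1, -1.7, 4.8]
gripper_width: 0.0249
finger_force: 15.0
```

Emit:
play_rows(
  commands=[
    [[0,0,0],[0,0,0]],
    [[0,0,0],[0,0,0]],
    [[0,0,0],[0,0,0]],
    [[0,0,0],[0,0,0]],
  ],
  claw=0.045,
)

```text
t: 36.45
ee_pos: [0.4985, 0.146, 0.0892]
ee_rot: [-0.304, -3.127, 0.0]
wrist_force: [0.4, -0.3, -0.8]
gripper_width: 0.0433
finger_force: 0.0
```

Emit:
play_rows(
  commands=[
    [[0,0,-0.02],[0,0,0]],
    [[0,0,-0.06],[0,0,0]],
    [[0,0,-0.1],[0,0,0]],
    [[-0.04,0.03,-0.13],[0,0,0]],
    [[-0.08,0.06,-0.16],[0,0,0]],
  ],
)

```text
t: 36.95
ee_pos: [0.5768, 0.1824, 0.2426]
ee_rot: [0.306, 3.125, -0.002]
wrist_force: [0.7, 0.5, 1.1]
gripper_width: 0.0445
finger_force: 0.0
```

Emit:
play_rows(
  commands=[
    [[-0.04,0.02,-0.02],[0,0,0]],
    [[-0.04,0.02,-0.02],[0,0,0]],
    [[-0.04,0.02,-0.02],[0,0,0]],
    [[-0.04,0.02,-0.02],[0,0,0]],
    [[-0.04,0.02,-0.02],[0,0,0]],
  ],
)

```text
t: 37.45
ee_pos: [0.6177, 0.1947, 0.2602]
ee_rot: [-0.302, -3.126, 0.003]
wrist_force: [0.6, -0.3, 0.2]
gripper_width: 0.0451
finger_force: 0.0
```

```bash
python3 - <<'E'
from h import *
im=shot('wrist','w14.png'); C=cloud(im); print(pose()[0])
for k in 'LOER': print(k); chk(C,np.array(BAY[k]),.102 if k in'LR' else .082)
E
```

```text
[0.61787615 0.19467738 0.26032655]
L
rim [0.5407 0.348 ] 0.0265 990 tilt deg ex,ey [-0.5  1.8] z 0.0558
cap n 789 mean [0.5416 0.349 ] med-z 0.1017 circ [0.5418 0.3499] r 0.0129
  off ex 0.7 ey 1.1 mm
O
rim [0.4181 0.2666] 0.0291 323 tilt deg ex,ey [-26.7   2.4] z 0.0688
cap 0
  off ex 0.0 ey 0.0 mm
E
rim [0.6235 0.2269] 0.0262 879 tilt deg ex,ey [1.5 0.4] z 0.0557
cap n 443 mean [0.6224 0.2294] med-z 0.0817 circ [0.6235 0.2294] r 0.0118
  off ex -1.6 ey 2.2 mm
R
rim [0.503  0.1458] 0.0265 1034 tilt deg ex,ey [-1.1 -2.4] z 0.0565
cap n 783 mean [0.5007 0.1456] med-z 0.1020 circ [0.5005 0.1453] r 0.0126
  off ex -2.2 ey -0.7 mm
```

View pics/w14.png

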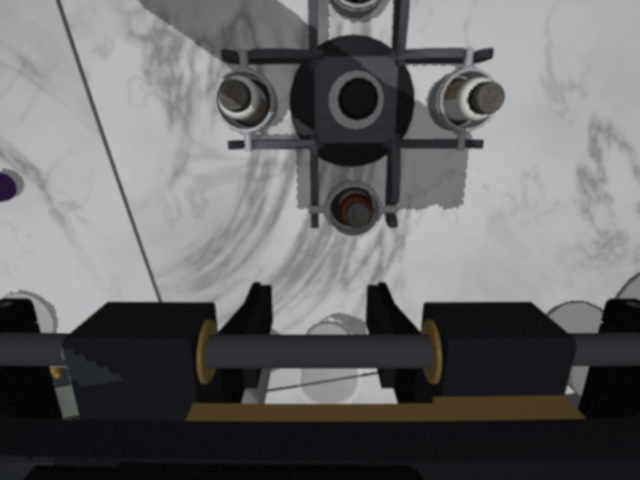

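Emit:
play_rows(
  commands=[
    [[0,-0.04,-0.02],[0,0,0]],
    [[0,-0.08,-0.03],[0,0,0]],
    [[0,-0.12,-0.03],[0,0,0]],
    [[0,-0.16,-0.03],[0,0,0]],
    [[0,-0.2,-0.03],[0,0,0]],
  ],
)

```text
t: 38.0
ee_pos: [0.5792, -0.0028, 0.2907]
ee_rot: [-0.304, -3.127, 0.002]
wrist_force: [0.8, -0.1, -0.2]
gripper_width: 0.0452
finger_force: 0.0
```

Emit:
play_rows(
  commands=[
    [[0,-0.05,0],[0,0,0]],
    [[0,-0.1,0],[0,0,0]],
    [[0,-0.1,0],[0,0,0]],
    [[0,-0.1,0],[0,0,0]],
    [[0,-0.1,0],[0,0,0]],
  ],
)

```text
t: 38.5
ee_pos: [0.5608, -0.0978, 0.291]
ee_rot: [0.301, 3.127, 0.0]
wrist_force: [-0.2, 0.3, 0.3]
gripper_width: 0.0448
finger_force: 0.0
```

```bash
python3 - <<'E'
from h import *
for n in range(2):
    C=cloud(shot('top'))
    for k,c in dict(L=(.5403,.3475),O=(.4184,.2653),E=(.6236,.226),R=(.5015,.1423)).items(): print(k); chk(C,np.array(c),.102 if k in'LR' else .082)
print(pose()[0],pose()[2]['t'])
E
```

```text
L
rim [0.54   0.3476] 0.0265 145 tilt deg ex,ey [0.6 0.8] z 0.0565
cap n 71 mean [0.5413 0.348 ] med-z 0.1029 circ [0.541  0.3475] r 0.0123
  off ex 1.2 ey 0.5 mm
O
rim [0.4185 0.2647] 0.0271 152 tilt deg ex,ey [-1.1  0.7] z 0.057
cap n 62 mean [0.4184 0.2667] med-z 0.0816 circ [0.4187 0.2675] r 0.0123
  off ex -0.5 ey 1.9 mm
E
rim [0.6233 0.2266] 0.0264 144 tilt deg ex,ey [0.8 1.2] z 0.0569
cap n 63 mean [0.6223 0.2295] med-z 0.0823 circ [0.6224 0.2304] r 0.0112
  off ex -1.6 ey 2.7 mm
R
rim [0.5013 0.1423] 0.0266 130 tilt deg ex,ey [0.5 1.2] z 0.0569
cap n 70 mean [0.4986 0.1431] med-z 0.1025 circ [0.4994 0.143 ] r 0.0123
  off ex -2.8 ey 0.3 mm
L
rim [0.5405 0.3474] 0.0266 148 tilt deg ex,ey [0.9 1.3] z 0.0564
cap n 79 mean [0.5409 0.3478] med-z 0.1021 circ [0.5419 0.3482] r 0.0127
  off ex 0.3 ey 0.5 mm
O
rim [0.4184 0.2651] 0.0272 149 tilt deg ex,ey [0.3 0.5] z 0.0567
cap n 71 mean [0.4178 0.2669] med-z 0.0820 circ [0.4188 0.2677] r 0.0123
  off ex -0.9 ey 1.7 mm
E
rim [0.6233 0.2265] 0.0265 145 tilt deg ex,ey [1.8 0.7] z 0.0565
cap n 61 mean [0.622  0.2295] med-z 0.0817 circ [0.6221 0.2299] r 0.0115
  off ex -1.8 ey 2.7 mm
R
rim [0.5015 0.1425] 0.0266 137 tilt deg ex,ey [0.8 1.6] z 0.0566
cap n 69 mean [0.4996 0.1432] med-z 0.1020 circ [0.4998 0.1431] r 0.0121
  off ex -1.9 ey 0.3 mm
[ 0.56111512 -0.0971048   0.29113928] 38.6
```

All four buckets hang level to within the measuring noise of about 1–2°. The vials are seated and nothing moved between the two readings, so I'm handing in.

```bash
python3 -c "
from cell import finish_job; print(finish_job())"
```

```text
the job is handed in; nothing more can be done
None
```

Job handed in at about 39 s: the loose bucket was hung first with both pins in their slots, then one vial stood in each bucket, ambers opposite each other (+x/−x) and whites opposite each other (+y/−y), all still, upright and level to about 1–2°.

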